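Load the rocking mixer from the tilt-out bin

ROBOT

A 6-joint arm with a two-finger parallel gripper is mounted at the origin on the work surface. World frame = base frame: x ahead of the robot, y to its left, z up, the work surface at z = 0. Lengths are in mm, angles in rad, forces in N, time in s.
With the tool pointing down it reaches from about 275 to 825 mm from the base axis. Payload 5.2 kg.
Tool frame: the origin (TCP) lies midway between the tips of the shut fingers; the grasp point (between the pads) lies 19 mm behind it (hold_point_z is the distance from the TCP to the grasp point, in mm); z points along the fingers, y is the line along which they close (so a half turn about z gives the same grasp; the last joint's range is limited). The gripper opens to 93 mm and grips with 3 to 60 N. Pads are 15 mm wide; open, the fingers measure 128 mm over their backs; the gripper's body (75 mm by 188 mm) begins 65 mm behind the grasp point.
Start: joints at [0.974, 0.259, 1.535, -0, 1.348, -0.203], TCP at [211.014, 507.915, 218.653] pointing down, gripper open.
Joint ranges: [-3.14, 3.14], [-0.91, 2.08], [0.19, 2.58], [-1.22, 4.36], [0.22, 2.71], [-3.12, 3.12]. Speed limits (rad/s): [2.57, 2.57, 3.14, 3.14, 3.14, 3.14].

INTERFACE

Orientations are given as a unit quaternion [x, y, z, w].
In Python, from bench import * gives the robot as it stands.
- The arm moves only by the shell command python3 -m inch 'ROWS'. ROWS is JSON, a list of rows, each a list of 7 numbers: the closure, from 0 (fully open) to 1 (shut), then the shift along the tool's x, y, z scaled (see below), then the turn, a rotation vector about the tool's x, y, z scaled (see below). A call has 1 to 12 rows; each row shifts and turns the commanded pose from where the row before left it, along the tool's axes as they then stand; what a row does not reach is not made up. The controller multiplies each number of a shift by 0.75 m and each number of a turn by 0.12 rad. A row lasts 1/12 s, in which the tool goes at most 41.7 mm and 7.16 degrees, less where a joint would pass 70% of its speed; a pose out of reach is approached as far as the arm can. A call with a number of a shift or a turn outside -1 to 1 is refused whole. A call with a gripper value outside its range is refused whole. The fingers move at their own pace and stop on an object; the grip force is fixed at half the most. Time passes only in rows, so rows that do not move let the fingers close. It gives the time, the measured TCP pose, the force, the opening and the grip force at its end, in the units of the state.
- get_obs(): the state, without advancing time (a new reading comes with each control period).
- capture(name): name is "side" or "top" or "wrist"; returns the picture (400x640x3 uint8, blue, green, red); there is no depth.
- camera_info(name): a dict with "camera_matrix" (3x3 intrinsics, pixels), "R" (3x3) and "t" (3): a world point X has camera coordinates R X + t. Camera axes: x right, y down, z forward; pixel columns grow to the right and rows downward; lengths in mm; the calibration is good to about 2 mm. A picture is of the moment at which its call begins: read the wrist's pose just before it. camera_info takes no time and is no camera call; for the wrist camera it gives the pose at the moment of the call.
- job_done(): hands the job in; it is judged then, once.
Trained networks look in the newest picture that a camera, given by its name, has taken for a name from the list of things; names that differ only in an ending like _2 or _b are one class to them, and where a whole thing is asked for, a point or a joint stands for the part that bears it (a point fixed in the world has none). Each returns a list of dicts, best first, with "score" (0 to 1); they miss things now and then, are a little off and sometimes report something else, mostly with a low value. They report only what shows in the picture. A call takes as long as a camera call.
- outline_of(camera, name): "region" (400x640 bool, what is visible of it) and "xy" ([column, row] as shares, 0 to 1, of the picture: columns of its width, rows of its height, amid what is visible of it).
- place_of(camera, name): "xy" ([column, row] as shares, 0 to 1, of the picture: columns of its width, rows of its height: a listed point, or the origin of a listed thing).
The state is a dict: "t": time; "joint_pos": joint angles; "qvel": joint speeds; "joint_efforts": joint torques, N m; "position": TCP position; "tool_rot": TCP orientation; "ft_force": force on the tool from outside, world axes, zero at the start; "ft_torque": the same for the moment, N m; "gripper_width": finger opening in mm; "grip_force": force on a finger pad.
Only numpy, scipy, OpenCV 4.12 (cv2) and the standard library are available. Lean on these libraries where they do the work, as an engineer would, in place of code of your own. Each camera call takes 0.05 s, during which the arm holds its last target. There are 200 camera calls.

TASK

Swing the tilt-out bin fully forward out of its rack, take every bottle out of it and lay each one flat in its own lane on the rocking mixer, with its far end under the hold-down plate. When all are in, lower the plate until it rests on the bottles, then swing the clamp lever to locked (pointing at the robot side); also push the bin fully back upright into its rack, and leave the jar, beaker and slide box where they are.

Things in the scene. Friction and masses are not known exactly. Their poses are not given: they have to be found in the camera images.
- rack: white and blue bench rack, 300 wide (y) x 197 high, housing one tilt-out bin. Origin on the bench, centred, 85 mm in front (-x) of the bin's hinge line; its own x points away from the robot side, z up. The fixed housing (roof top at z 200, roof underside 192) spans x 85..162 mm, y -150..150 in this frame
- bin (a joint): grey tilt-out bin hinged along its bottom front edge: 0 = closed, upright in the rack; grows as its top swings forward towards the rack's -x; stop at 1.4 rad, where the front panel lies almost level as a tray, its free end about 10 degrees up. Friction 0.12 Nm and damping: past about 0.3 rad the loaded bin sinks slowly to the stop by itself; it stays upright when closed
- bin_handle (a point): middle of the bin's bar handle: a round steel bar 10 mm thick, 110 mm long (along the rack's y), standing 40 mm beyond the free edge of the panel in the panel's plane (so above it when closed, z 240; pointing towards the robot at z about 70 when out). 205 mm from the hinge
- bin_tray (a point): centre of the inner face of the bin's front panel (panel 165 long from the hinge, 268 wide). Five ribs 8 mm high along it leave four lanes 36 wide at y = -90, -30, 30, 90 mm of the rack. Side walls 22 mm high, 46 near the hinge. When out, bottles lie in the lanes, base towards the hinge; the low back wall then overhangs their first 30 mm from the hinge, 46 mm above the panel: draw a bottle out towards the mouth before lifting
- bin_hinge (a point): middle of the bin's hinge line (along the rack's y), 35 mm above the bench
- mixer: rocking mixer, white base 276 wide (y), dark platform 60 mm above the bench. Origin on the bench under the platform's centre; x points away from the robot, z up. Five rubber ribs 6 mm high, 150 long (x -75 to 75) leave four lanes 36 wide at y = -90, -30, 30, 90 mm; a bottle lies in a lane, along x. Two guide posts at x 92, y +-120, top 165 mm above the bench
- hold_bar (a joint): hold-down plate, 264 wide (y), sliding vertically on the mixer: 0 = fully up (pad underside 65 mm above the platform), grows as it goes down (m), stop at 0.05. Stays where left (friction 7 N, weight about 4 N); takes 3 to 6 N to push down. Spans x 35..113 mm of the mixer; its rubber pad, at x 35..60 mm, rests on lying bottles at 0.035
- bar_top (a point): point on the top face of the hold-down plate to push on: x 47.5, y -60 mm of the mixer, 10 mm above the pad's underside
- clamp (a joint): clamp lever on top of the hold-down plate, pivoting about the vertical: 0 = open (lever points to the mixer's +y, along the plate), 1.5 = locked (points to the mixer's -x, towards the robot); turns counter-clockwise seen from above; stays where left (about 0.06 Nm)
- clamp_knob (a point): centre of the top of the lever's upright black knob, 18 mm diameter, 42 mm tall, 62 mm from the pivot; it moves with plate and lever
- clamp_pivot (a point): the lever's pivot point on the plate's top face (x 85, y 0 mm of the mixer)
- jar: white plastic jar, 64 diameter, 85 high: bystander, leave alone. Origin under its centre
- beaker: clear beaker, 70 diameter, 90 high: bystander, leave alone. Origin under its centre
- slide_box: black open slide box 100 x 70 x 35: bystander, leave alone. Origin under its centre
- bottle1: square amber bottle, 30 x 30 mm body 104 long, with a black screw cap 24 mm diameter, 130 long over all, 0.12 kg; starts standing in a lane of the closed bin. Origin at the centre of its base, z from base to cap. May be absent
- bottle1_mid (a point): point on the axis of bottle1, 65 mm from its base
- bottle2: square amber bottle, 30 x 30 mm body 104 long, with a black screw cap 24 mm diameter, 130 long over all, 0.12 kg; starts standing in a lane of the closed bin. Origin at the centre of its base, z from base to cap. May be absent
- bottle2_mid (a point): point on the axis of bottle2, 65 mm from its base
- bottle3: square amber bottle, 30 x 30 mm body 104 long, with a black screw cap 24 mm diameter, 130 long over all, 0.12 kg; starts standing in a lane of the closed bin. Origin at the centre of its base, z from base to cap. May be absent
- bottle3_mid (a point): point on the axis of bottle3, 65 mm from its base
- bottle4: square amber bottle, 30 x 30 mm body 104 long, with a black screw cap 24 mm diameter, 130 long over all, 0.12 kg; starts standing in a lane of the closed bin. Origin at the centre of its base, z from base to cap. May be absent
- bottle4_mid (a point): point on the axis of bottle4, 65 mm from its base

How it is judged:
By the outcome, as a careful person would: the job done as asked, in the order asked, and still so for the second after the job is handed in, with the robot touching nothing.
Of bottle1, bottle2, bottle3, bottle4 only 2 to 4 are there at a start; the rules pass over those that are not, and their reading is None.
At some moment in a run one of bottle1, bottle2, bottle3, bottle4 may be knocked a few centimetres aside while the robot is not near it.
Once in a run the grip may slacken for a moment while it holds something.
It also fails if it takes over 210 s, if anything falls off the work surface, if the arm or the gripper's body presses on something with over 40 N, if the wrist force passes 120 N, or if a joint passes its speed limit or range.

## Working session

There is one attempt and no reset: what is moved stays moved. The work goes in short steps, Python scripts to look and compute and a shell command to move; the robot and the scene stay as the last step left them, time stands still between calls to the robot, and variables do not carry over. Pictures are saved under pics/ and viewed, at most 14 in all, crops included, and the job is handed in when it is done.

```bash
ls; mkdir -p pics; cat > h.py <<'E'
from bench import *
import numpy as np, cv2
from scipy.spatial.transform import Rotation as Ro
def ray(cam,xy):
    c=camera_info(cam);K=np.array(c["camera_matrix"]);R=np.array(c["R"]);t=np.array(c["t"])
    d=R.T@np.linalg.inv(K)@np.array([xy[0]*640,xy[1]*400,1]);return -R.T@t,d
def atz(cam,xy,z):
    o,d=ray(cam,xy);return o+d*(z-o[2])/d[2]
def tri(rs):
    A=0;b=0
    for o,d in rs:
        d=d/np.linalg.norm(d);P=np.eye(3)-np.outer(d,d);A=A+P;b=b+P@o
    return np.linalg.solve(A,b)
def st():
    o=get_obs();R=Ro.from_quat(o["tool_rot"]).as_matrix()
    print("t",round(o["t"],2),"p",np.round(o["position"],1),"x",R[:,0].round(3),"y",R[:,1].round(3),"z",R[:,2].round(3),"w",round(o["gripper_width"],1),"g",round(o["grip_force"],1),"F",np.round(o["ft_force"],1));return o,R
E
python3 - <<'E'
from h import *
st()
for c in ["side","top"]:
    cv2.imwrite(f"pics/{c}0.png",capture(c)); i=camera_info(c)
    print(c,(-np.array(i["R"]).T@np.array(i["t"])).round(),np.array(i["R"])[2].round(2))
P={}
for n in ["rack","mixer","bin_handle","bin_hinge","bar_top","clamp_knob","clamp_pivot","jar","beaker","slide_box","bottle1","bottle1_mid","bottle2_mid"]:
    rs=[]
    for c in ["side","top"]:
        p=place_of(c,n); print(n,c,[(np.round(q["xy"],3).tolist(),round(q["score"],2)) for q in p[:4]])
        if p: rs.append(ray(c,p[0]["xy"])); print("   z0",atz(c,p[0]["xy"],0).round())
    if len(rs)==2: print("   tri",tri(rs).round(1))
E
```

```text
pics
t 0.0 p [210.7 507.4 217.8] x [-0.923  0.384  0.   ] y [ 0.384  0.923 -0.002] z [-0.001 -0.002 -1.   ] w 93.1 g 0.0 F [-0.8 -0.4 -0.1]
side [  252. -1112.  1597.] [ 0.19  0.6  -0.78]
top [ 253.   23. 1775.] [ 0.2  -0.   -0.98]
rack side []
rack top []
mixer side [([0.428, 0.454], 0.96)]
   z0 [506. 207.   0.]
mixer top [([0.418, 0.6], 0.75)]
   z0 [513. 218.   0.]
   tri [512.  220.  -15.1]
bin_handle side [([0.517, 0.538], 0.79)]
   z0 [681. -28.   0.]
bin_handle top [([0.62, 0.5], 0.89)]
   z0 [ 655. -238.    0.]
   tri [ 604.9 -201.6  254.6]
bin_hinge side [([0.511, 0.625], 0.96), ([0.433, 0.45], 0.68)]
   z0 [ 617. -178.    0.]
bin_hinge top [([0.605, 0.524], 0.74)]
   z0 [ 620. -203.    0.]
   tri [ 611.  -198.5   35.1]
bar_top side [([0.454, 0.423], 0.6)]
   z0 [591. 255.  -0.]
bar_top top [([0.443, 0.554], 0.64)]
   z0 [579. 163.   0.]
   tri [562.  153.8 117.3]
clamp_knob side [([0.376, 0.345], 0.55), ([0.44, 0.341], 0.53), ([0.518, 0.536], 0.38)]
   z0 [424. 502.   0.]
clamp_knob top [([0.385, 0.527], 0.55)]
   z0 [618. 296.   0.]
   tri [475.2 240.1 285.7]
clamp_pivot side [([0.451, 0.389], 0.53)]
   z0 [607. 334.   0.]
clamp_pivot top [([0.408, 0.53], 0.7)]
   z0 [614. 244.   0.]
   tri [585.8 230.  116.1]
jar side [([0.559, 0.531], 0.68)]
   z0 [790. -45.   0.]
jar top [([0.535, 0.412], 0.79)]
   z0 [785. -45.   0.]
   tri [787.4 -45.5   0.9]
beaker side [([0.378, 0.345], 0.58)]
   z0 [430. 500.   0.]
beaker top [([0.286, 0.666], 0.76), ([0.61, 0.515], 0.34)]
   z0 [423. 509.   0.]
   tri [427.5 513.  -13.4]
slide_box side [([0.536, 0.86], 0.85)]
   z0 [ 555. -542.    0.]
slide_box top [([0.76, 0.566], 0.69)]
   z0 [ 557. -549.    0.]
   tri [ 554.3 -545.6    9.2]
bottle1 side []
bottle1 top []
bottle1_mid side []
bottle1_mid top [([0.615, 0.496], 0.68)]
   z0 [ 660. -226.    0.]
bottle2_mid side []
bottle2_mid top []
```

View pics/top0.png

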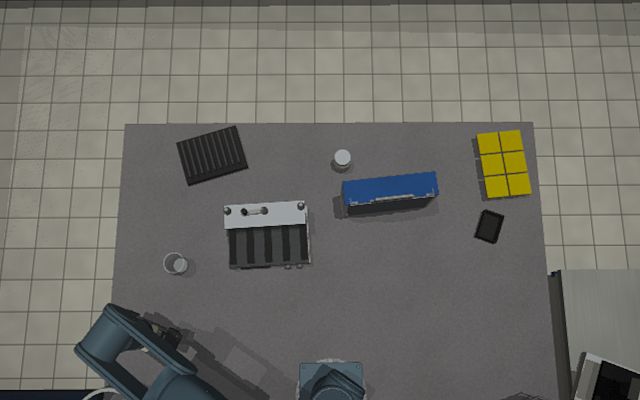

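View pics/side0.png

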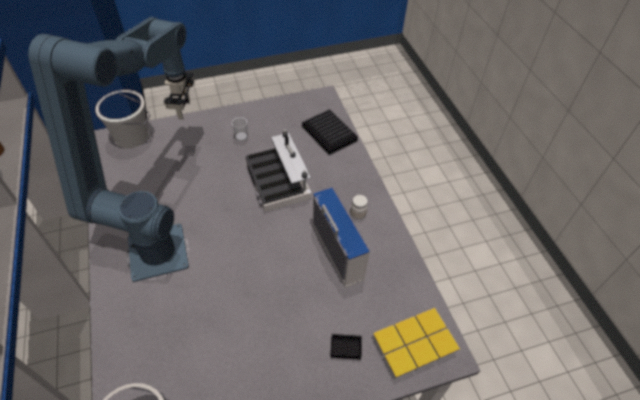

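Top view: rack roof spans pixels (342,181)–(435,172), the mixer sits at about (267,235) with its plate up, and the bin is closed. Next I work out frame yaws from the edges.

```bash
cat >> h.py <<'E'
def go(tp,yaw=None,tilt=0):
    """target TCP (None: keep), yaw deg of tool y axis (down-pointing); prints turn units then shift units in the turned tool frame"""
    o,R=st();Rt=R
    if yaw is not None:
        c=[]
        for s in (0,180):
            a=np.radians(yaw+s);y=np.array([np.cos(a),np.sin(a),0]);z=np.array([0,0,-1.]);T=np.c_[np.cross(y,z),y,z]
            T=Ro.from_rotvec(np.radians(tilt)*np.array([-np.sin(np.radians(YT)),np.cos(np.radians(YT)),0])).as_matrix()@T
            c.append(T)
        Rt=min(c,key=lambda T:np.linalg.norm(Ro.from_matrix(R.T@T).as_rotvec()))
        print("TURN units",(Ro.from_matrix(R.T@Rt).as_rotvec()/.12).round(2))
    s=Rt.T@(np.array(tp)-o["position"])/750
    print("SHIFT units",s.round(4),"rows>=",round(np.linalg.norm(s)/.055,1))
YT=0
E
python3 - <<'E'
from h import *
px=lambda u,v:(u/640,v/400)
for u,v,z in [(342,181,200),(435,172,200),(437,193,200),(229,268,60),(310,265,60),(226,208,130),(308,203,130)]: print(u,v,atz("top",px(u,v),z).round(1))
go([606,-200,330],5.5)
E
```

```text
342 181 [672.2 -36.4 200. ]
435 172 [ 700.4 -333.3  200. ]
437 193 [ 631.5 -336.3  200. ]
229 268 [411.1 339.4  60. ]
310 265 [419.8  68.8  60. ]
226 208 [601.2 342.7 130. ]
308 203 [616.7  73.7 130. ]
t 1.4 p [211.  507.9 218.6] x [-0.923  0.384  0.   ] y [ 0.384  0.923 -0.   ] z [-0. -0. -1.] w 92.8 g 0.0 F [-0.   0.1 -0.1]
TURN units [-0.   -0.    9.01]
SHIFT units [-0.99    0.4338 -0.1485] rows>= 19.8
```

```bash
python3 -m inch '[[0,0,0,-0.0165,0,0,1],[0,0,0,-0.0165,0,0,1],[0,0,0,-0.0165,0,0,1],[0,0,0,-0.0165,0,0,1],[0,0,0,-0.0165,0,0,1],[0,0,0,-0.0165,0,0,1],[0,0,0,-0.0165,0,0,1],[0,0,0,-0.0165,0,0,1],[0,0,0,-0.0165,0,0,1]]' | tail -c 600
python3 -m inch '[[0,-0.0495,0.0217,0,0,0,0],[0,-0.0495,0.0217,0,0,0,0],[0,-0.0495,0.0217,0,0,0,0],[0,-0.0495,0.0217,0,0,0,0],[0,-0.0495,0.0217,0,0,0,0],[0,-0.0495,0.0217,0,0,0,0],[0,-0.0495,0.0217,0,0,0,0],[0,-0.0495,0.0217,0,0,0,0]]' | tail -c 600
python3 - <<'E'
from h import *
st()
cv2.imwrite("pics/w1.png",capture("wrist"))
c=camera_info("wrist");print("campos",(-np.array(c["R"]).T@np.array(c["t"])).round(),np.array(c["R"]).round(2).tolist())
for n in ["mixer","bar_top","clamp_knob","clamp_pivot"]:
    print(n,[(np.round(q["xy"],3).tolist(),round(q["score"],2)) for q in place_of("wrist",n)[:3]])
E
```

```text
t: 2.15
position: [211.0, 507.9, 330.6]
tool_rot: [0.674, 0.739, -0.0, 0.0]
ft_force: [0.2, -0.0, 0.2]
gripper_width: 93.1
grip_force: 0.0
t: 2.82
position: [369.7, 223.2, 330.3]
tool_rot: [0.672, 0.741, 0.0, 0.0]
ft_force: [-0.0, -0.2, 0.1]
gripper_width: 93.0
grip_force: 0.0
t 2.82 p [369.7 223.2 330.3] x [-0.097  0.995  0.   ] y [0.995 0.097 0.001] z [ 0.001  0.    -1.   ] w 93.0 g 0.0 F [-0.  -0.2  0.1]
campos [367. 298. 495.] [[1.0, 0.09, 0.0], [0.09, -0.95, 0.29], [0.03, -0.29, -0.96]]
mixer [([0.62, 0.451], 0.77)]
bar_top [([0.703, 0.606], 0.9)]
clamp_knob [([0.806, 0.405], 0.78)]
clamp_pivot [([0.754, 0.496], 0.95)]
```

View pics/w1.png

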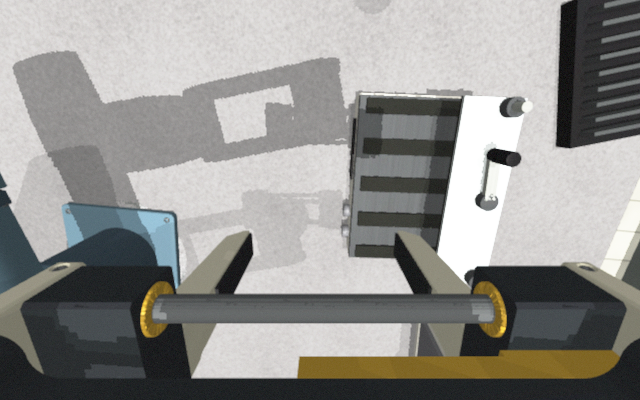

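Wrist view: mixer ribs' near ends at about (367,105), (364,146), (361,184), (358,219), (356,251); lever pivot at about (487,201), knob at about (497,158).

```bash
python3 - <<'E'
from h import *
px=lambda u,v:(u/640,v/400)
L=[];W=[]
for (u,v),y in zip([(367,105),(364,146),(361,184),(358,219),(356,251)],[120,60,0,-60,-120]):
    p=atz("wrist",px(u,v),66);L.append((-75,y));W.append(p[:2]);print(p.round(1))
for n,q,l,z in [("piv",(.754,.496),(85,0),135),("bar",(.703,.606),(47.5,-60),135),("mix",(.62,.451),(0,0),0)]:
    p=atz("wrist",q,z);print(n,p.round(1));L.append(l);W.append(p[:2])
print("knob",atz("wrist",(.806,.405),177+5).round(1))
L=np.array(L);W=np.array(W)
def fit(L,W):
    a=L-L.mean(0);b=W-W.mean(0);th=np.arctan2((a[:,0]*b[:,1]-a[:,1]*b[:,0]).sum(),(a*b).sum())
    c,s=np.cos(th),np.sin(th);R=np.array([[c,-s],[s,c]]);t=W.mean(0)-R@L.mean(0);print(np.degrees(th),t,(W-t-L@R.T).round(1).tolist())
fit(L,W);fit(L[:5],W[:5])
E
python3 -m inch '[[0,-0.0495,0.0217,0,0,0,0],[0,-0.0495,0.0217,0,0,0,0],[0,-0.0495,0.0217,0,0,0,0],[0,-0.0495,0.0217,0,0,0,0],[0,-0.0495,0.0217,0,0,0,0],[0,-0.0495,0.0217,0,0,0,0],[0,-0.0495,0.0217,0,0,0,0],[0,-0.0495,0.0217,0,0,0,0]]' | tail -c 200
python3 - <<'E'
from h import *
go([606,-200,330],5.4)
cv2.imwrite("pics/w2.png",capture("wrist"))
for n in ["bin_handle","bin_hinge","rack","jar"]:
    for q in place_of("wrist",n)[:2]: print(n,np.round(q["xy"],3),round(q["score"],2),atz("wrist",q["xy"],240).round(1))
E
```

```text
[425.5 326.1  66. ]
[429.3 266.7  66. ]
[432.7 207.1  66. ]
[435.8 147.6  66. ]
[440.1  89.2  66. ]
piv [588.4 218.6 135. ]
bar [559.1 150.1 135. ]
mix [507.8 204.9   0. ]
knob [585.3 275.8 182. ]
3.185196048889748 [507.16046922 210.46451136] [[-0.1, -0.0], [0.3, 0.5], [0.4, 0.8], [0.2, 1.2], [1.1, 2.7], [-3.7, 3.5], [1.2, -3.1], [0.6, -5.6]]
3.4488880379725737 [507.51891644 211.85356663] [[0.0, -1.0], [0.2, -0.5], [0.1, -0.3], [-0.5, 0.2], [0.2, 1.6]]
t: 3.73
position: [528.7, -57.4, 330.1]
tool_rot: [0.671, 0.742, 0.0, -0.0]
ft_force: [0.8, 0.6, -0.3]
gripper_width: 92.9
grip_force: 0.0
t 3.73 p [528.7 -57.4 330.1] x [-0.1    0.995  0.   ] y [0.995 0.1   0.   ] z [ 0.     0.001 -1.   ] w 92.9 g 0.0 F [ 0.8  0.6 -0.3]
TURN units [ 0.   -0.    0.05]
SHIFT units [-0.1991  0.0848  0.0002] rows>= 3.9
bin_handle [0.604 0.81 ] 0.97 [ 614.2 -193.9  240. ]
bin_hinge [0.562 0.614] 0.65 [570.6 -99.6 240. ]
rack [0.572 0.67 ] 0.39 [ 580.3 -123.   240. ]
jar [0.73 0.42] 0.82 [658.4  -9.2 240. ]
jar [0.579 0.672] 0.18 [ 584.7 -122.6  240. ]
```

View pics/w2.png

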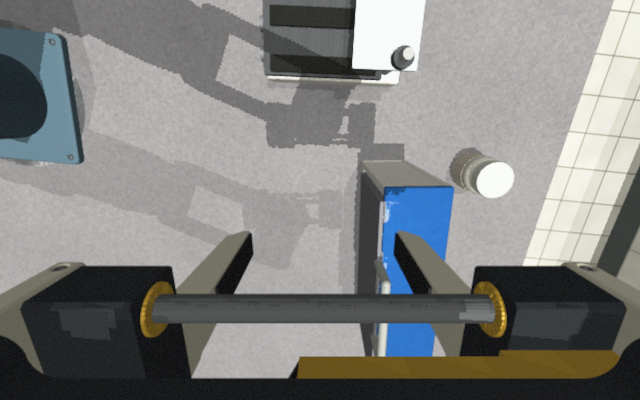

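The wrist view shows the handle bar from (386,283) down to about (382,350) and the roof's +y end edge from (386,187) to (453,187).

```bash
python3 - <<'E'
from h import *
px=lambda u,v:(u/640,v/400)
print([atz("wrist",px(*p),z).round(1) for p,z in [((386,283),240),((381,350),240),((386,187),200),((453,187),200)]])
E
python3 -m inch '[[0,-0.0495,0.0217,0,0,0,0],[0,-0.0495,0.0217,0,0,0,0],[0,-0.0495,0.0217,0,0,0,0],[0,-0.05,0.0217,0,0,0,0],[0.45,0,0,0,0,0,0],[0.45,0,0,0,0,0,0]]' | tail -c 200
python3 - <<'E'
from h import *
go([609,-196,222],5.4)
E
```

```text
[array([ 603.5, -137.9,  240. ]), array([ 612.2, -225.9,  240. ]), array([596.7, -43.6, 200. ]), array([669.8, -36.4, 200. ])]
t: 4.48
position: [607.4, -198.9, 328.8]
tool_rot: [0.672, 0.741, -0.0, -0.001]
ft_force: [0.4, -0.0, -1.0]
gripper_width: 84.0
grip_force: 0.0
t 4.48 p [ 607.4 -198.9  328.8] x [-0.098  0.995  0.002] y [ 0.995  0.098 -0.002] z [-0.002  0.001 -1.   ] w 84.0 g 0.0 F [ 0.4 -0.  -1. ]
TURN units [-0.01 -0.01  0.03]
SHIFT units [0.0037 0.0024 0.1424] rows>= 2.6
```

```bash
python3 -m inch '[[0.45,0,0.0024,0.0356,0,0,0],[0.45,0,0,0.0356,0,0,0],[0.45,0,0,0.0356,0,0,0],[0.45,0,0,0.0356,0,0,0],[1,0,0,0,0,0,0],[1,0,0,0,0,0,0],[1,0,0,0,0,0,0],[1,0,0,0,0,0,0],[1,0,0,0,0,0,0],[1,0,0,0,0,0,0]]' | tail -c 200
```

```text
t: 5.32
position: [609.4, -199.9, 225.0]
tool_rot: [0.672, 0.741, 0.0, 0.001]
ft_force: [0.3, -0.2, -0.1]
gripper_width: 17.4
grip_force: 0.0
```

```bash
python3 -m inch '[[1,0,0,0,0,0,0],[1,0,0,0,0,0,0],[1,0,0,0,0,0,0],[1,0,0,0,0,0,0]]' | tail -c 160
python3 -m inch '[[1,0,-0.0135,0.0003,0,0,0],[1,0,-0.0138,0.001,0,0,0],[1,0,-0.0135,0.0015,0,0,0],[1,0,-0.0135,0.0025,0,0,0],[1,0,-0.0133,0.003,0,0,0],[1,0,-0.0132,0.0037,0,0,0],[1,0,-0.0128,0.0043,0,0,0],[1,0,-0.0128,0.005,0,0,0],[1,0,-0.0124,0.0056,0,0,0],[1,0,-0.0123,0.0063,0,0,0],[1,0,-0.0116,0.0071,0,0,0],[1,0,-0.0116,0.0072,0,0,0]]' | tail -c 200
```

```text
t: 5.65
position: [609.2, -200.0, 224.2]
tool_rot: [0.672, 0.741, 0.0, 0.001]
ft_force: [0.1, 1.0, 7.3]
gripper_width: 9.2
grip_force: 30.0
t: 6.65
position: [493.5, -211.7, 187.4]
tool_rot: [0.672, 0.74, -0.0, 0.001]
ft_force: [2.9, -2.1, -3.7]
gripper_width: 9.9
grip_force: 3.0
```

```bash
python3 -m inch '[[0.4,0,0,0,0,0,0],[0.4,0,0,0,0,0,0],[0.4,0,0,0,0,0,0],[0.4,0,0,-0.05,0,0,0],[0.4,0,0,-0.05,0,0,0],[0.4,0,0,-0.05,0,0,0],[0.4,0,0,-0.05,0,0,0],[0.4,0,0,0,0,0,0],[0.4,0,0,0,0,0,0],[0.4,0,0,0,0,0,0],[0.4,0,0,0,0,0,0],[0.4,0,0,0,0,0,0]]' | tail -c 200
python3 - <<'E'
from h import *
go([519,-80,400],5.5)
cv2.imwrite("pics/w3.png",capture("wrist"))
E
```

```text
t: 7.65
position: [493.1, -210.5, 335.9]
tool_rot: [0.672, 0.741, -0.0, -0.002]
ft_force: [0.1, 0.7, -0.5]
gripper_width: 55.6
grip_force: 0.0
t 7.65 p [ 493.1 -210.5  335.9] x [-0.097  0.995  0.002] y [ 0.995  0.097 -0.003] z [-0.003  0.002 -1.   ] w 55.6 g 0.0 F [ 0.1  0.7 -0.5]
TURN units [-0.02 -0.02  0.01]
SHIFT units [ 0.1699  0.0511 -0.0855] rows>= 3.6
```

View pics/w3.png

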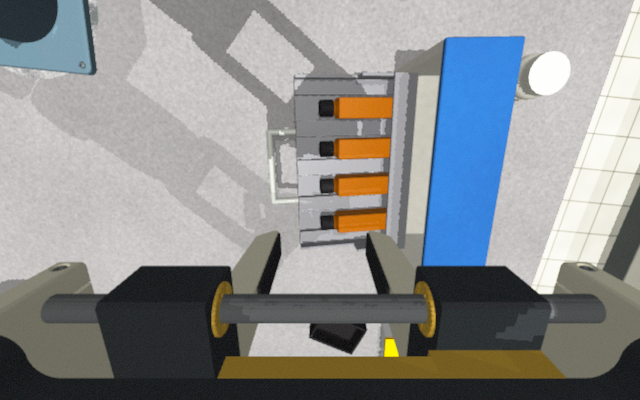

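The bin is out with four bottles visible, bodies orange; cap/body junctions at about (335,108), (333,149), (331,186), (329,221).

```bash
sed -i 's/for s in (0,180)/for s in ((0,180) if sel else (0,))/; s/def go(tp,yaw=None,tilt=0)/def go(tp,yaw=None,tilt=0,sel=False)/' h.py
cat >> h.py <<'E'
RA=np.radians(5.5);RT=lambda x,y,z:np.array([611+x*np.cos(RA)-y*np.sin(RA),-193+x*np.sin(RA)+y*np.cos(RA),z])  # rel. to hinge
def rk(p): d=np.array(p)-[611,-193,0];return np.array([d[0]*np.cos(RA)+d[1]*np.sin(RA),-d[0]*np.sin(RA)+d[1]*np.cos(RA),p[2]])
MA=np.radians(3.3);MT=lambda x,y,z:np.array([507.5+x*np.cos(MA)-y*np.sin(MA),211.5+x*np.sin(MA)+y*np.cos(MA),z])
E
python3 - <<'E'
from h import *
im=capture("wrist");print("j",np.round(get_obs()["joint_pos"],2))
for n,z in [("bin_handle",70),("bottle1_mid",66),("bottle1",55)]:
    for q in place_of("wrist",n)[:5]: print(n,np.round(q["xy"],3),round(q["score"],2),"rack-frame",rk(atz("wrist",q["xy"],z)).round(1))
hsv=cv2.cvtColor(im,cv2.COLOR_BGR2HSV);m=cv2.inRange(hsv,(5,180,120),(20,255,255))
n,l,s,c=cv2.connectedComponentsWithStats(m)
for k in range(1,n):
    if s[k,4]>300:
        r,(w,h),a=cv2.minAreaRect(np.argwhere(l==k)[:,::-1].astype(np.float32))
        x0=s[k,0];ys=np.argwhere(l[:,x0+3]==k)
        print("body",s[k].tolist(),"junction",rk(atz("wrist",(x0/640,ys.mean()/400),84)).round(1),"centre",rk(atz("wrist",(c[k][0]/640,c[k][1]/400),82)).round(1))
go(RT(-85,30,150),95.5)
E
```

```text
j [-0.61  0.18  1.35  0.    1.61 -0.71]
bin_handle [0.425 0.412] 0.64 rack-frame [-198.    -0.2   70. ]
bin_handle [0.619 0.457] 0.5 rack-frame [ -1.6 -28.5  70. ]
bottle1_mid [0.557 0.544] 0.83 rack-frame [-62.4 -89.4  66. ]
bottle1_mid [0.565 0.37 ] 0.45 rack-frame [-58.4  25.7  66. ]
bottle1 [0.613 0.545] 0.95 rack-frame [  1.3 -95.   55. ]
bottle1 [0.636 0.272] 0.77 rack-frame [11.1 84.2 55. ]
bottle1 [0.617 0.454] 0.76 rack-frame [  0.5 -30.3  55. ]
bottle1 [0.619 0.362] 0.75 rack-frame [-1.7 29.6 55. ]
body [334, 97, 58, 21, 1134] junction [-102.3   85.    84. ] centre [-59.9  85.2  82. ]
body [334, 138, 56, 21, 1047] junction [-101.5   25.3   84. ] centre [-59.7  27.6  82. ]
body [334, 176, 54, 20, 923] junction [-100.9  -31.7   84. ] centre [-58.8 -30.1  82. ]
body [334, 213, 52, 19, 807] junction [-100.1  -94.3   84. ] centre [-58.  -91.2  82. ]
t 7.9 p [ 493.4 -210.9  337. ] x [-0.097  0.995  0.001] y [ 0.995  0.097 -0.001] z [-0.001  0.001 -1.   ] w 55.5 g 0.0 F [ 0.4 -0.9 -0.4]
TURN units [-0.000e+00 -1.000e-02 -1.308e+01]
SHIFT units [-0.045   0.0487  0.2494] rows>= 4.7
```

```bash
python3 -m inch '[[0.55,0,0,0,0,0,-1],[0.55,0,0,0,0,0,-1],[0.55,0,0,0,0,0,-1],[0.55,0,0,0,0,0,-1],[0.55,0,0,0,0,0,-1],[0.55,0,0,0,0,0,-1],[0.55,0,0,0,0,0,-1],[0.55,0,0,0,0,0,-1],[0.55,0,0,0,0,0,-1],[0.55,0,0,0,0,0,-1],[0.55,0,0,0,0,0,-1],[0.55,0,0,0,0,0,-1]]' | tail -c 30
python3 -m inch '[[0.55,0,0,0,0,0,-0.54],[0.55,0,0,0,0,0,-0.54],[0.55,-0.0225,0.024,0,0,0,0],[0.55,-0.0225,0.024,0,0,0,0]]' | tail -c 30
python3 - <<'E'
from h import *
go(RT(-80,90,160),95.5)
E
```

```text
r_width: 41.9
grip_force: 0.0
r_width: 41.5
grip_force: 0.0
t 9.23 p [ 523.6 -172.4  337.6] x [-0.996 -0.093  0.   ] y [-0.093  0.996 -0.   ] z [-0. -0. -1.] w 41.5 g 0.0 F [ 0.4  0.4 -0.7]
TURN units [-0.   -0.   -0.02]
SHIFT units [-0.0067  0.0815  0.2367] rows>= 4.6
```

```bash
python3 -m inch '[[0.55,-0.0017,0.02,0.046,0,0,0],[0.55,-0.0017,0.02,0.046,0,0,0],[0.55,-0.0017,0.02,0.046,0,0,0],[0.55,-0.0017,0.0215,0.046,0,0,0],[0.55,0,0,0.05,0,0,0],[0.55,0,0,0,0,0,0]]' | tail -c 30
python3 - <<'E'
from h import *
go(RT(-80,90,66),95.5)
im=capture("wrist");cv2.imwrite("pics/w4.png",im)
for n,z in [("bottle1_mid",66)]:
    for q in place_of("wrist",n)[:5]: print(n,np.round(q["xy"],3),round(q["score"],2),"rack-frame",rk(atz("wrist",q["xy"],z)).round(1))
E
```

```text
r_width: 42.3
grip_force: 0.0
t 9.73 p [ 518.2 -107.7  155.2] x [-0.995 -0.097  0.012] y [-0.097  0.995  0.007] z [-0.012  0.005 -1.   ] w 42.3 g 0.0 F [-0.4  0.2 -1.5]
TURN units [ 0.05 -0.1   0.01]
SHIFT units [-0.0056 -0.0051  0.119 ] rows>= 2.2
bottle1_mid [0.21  0.564] 0.68 rack-frame [ -53.1 -100.3   66. ]
```

View pics/w4.png

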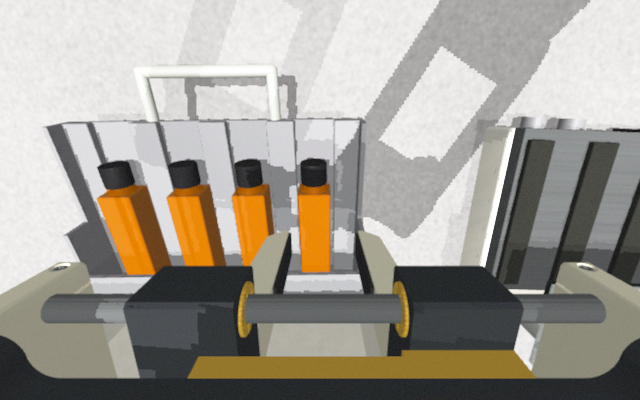

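The wrist view shows the first bottle (column 314) between the open fingers, with clear space on both sides.

```bash
python3 -m inch '[[0.55,-0.005,-0.005,0.03,0,0,0],[0.55,0,0,0.03,0,0,0],[0.55,0,0,0.03,0,0,0],[0.55,0,0,0.028,0,0,0],[0.55,0,0,0,0,0,0],[0.55,0,0,0,0,0,0]]' | tail -c 230
python3 - <<'E'
from h import *
go(RT(-80,90,66),95.5)
E
```

```text
t: 10.33
position: [528.3, -115.0, 75.4]
tool_rot: [-0.048, 0.999, -0.0, 0.001]
ft_force: [0.9, 0.2, 0.6]
gripper_width: 41.5
grip_force: 0.0
t 10.33 p [ 528.3 -115.    75.4] x [-0.995 -0.095 -0.002] y [-0.095  0.995 -0.001] z [ 0.002 -0.001 -1.   ] w 41.5 g 0.0 F [0.9 0.2 0.6]
TURN units [-0.01  0.01 -0.01]
SHIFT units [0.0068 0.006  0.0125] rows>= 0.3
```

```bash
python3 -m inch '[[0.55,0.0068,0.006,0.006,0,0,0],[0.55,0,0,0.0065,0,0,0],[0.55,0,0,0,0,0,0],[0.55,0,0,0,0,0,0]]' | tail -c 230
python3 -m inch '[[1,0,0,0,0,0,0],[1,0,0,0,0,0,0],[1,0,0,0,0,0,0],[1,0,0,0,0,0,0],[1,0,0,0,0,0,0]]' | tail -c 230
```

```text
t: 10.67
position: [521.8, -110.1, 65.0]
tool_rot: [-0.048, 0.999, -0.0, 0.001]
ft_force: [0.2, -0.8, -0.3]
gripper_width: 41.7
grip_force: 0.0
t: 11.08
position: [522.6, -111.0, 64.9]
tool_rot: [-0.048, 0.999, -0.001, 0.001]
ft_force: [0.8, -4.3, 2.5]
gripper_width: 29.7
grip_force: 30.0
```

```bash
python3 -m inch '[[1,0.015,0,-0.003,0,0,0],[1,0.015,0,-0.003,0,0,0],[1,0.015,0,-0.003,0,0,0],[1,0.015,0,-0.003,0,0,0],[1,0.01,0,-0.02,0,0,0],[1,0,0,-0.04,0,0,0],[1,0,0,-0.045,0,0,0],[1,0,0,-0.045,0,0,0],[1,0,0,-0.045,0,0,0],[1,0,0,0,0,0,0],[1,0,0,0,0,0,0],[1,0,0,0,0,0,0]]' | tail -c 230
python3 - <<'E'
import h
from h import *
h.YT=3.3
go(MT(-70,90,220),93.3,-10)
E
```

```text
t: 12.08
position: [468.1, -114.1, 218.2]
tool_rot: [-0.048, 0.999, 0.001, -0.001]
ft_force: [-0.7, 0.1, -0.9]
gripper_width: 30.0
grip_force: 30.0
t 12.08 p [ 468.1 -114.1  218.2] x [-0.995 -0.096  0.002] y [-0.096  0.995  0.002] z [-0.002  0.002 -1.   ] w 30.0 g 30.0 F [-0.7  0.1 -0.9]
TURN units [ 0.04 -1.47  0.32]
SHIFT units [ 0.0153  0.5504 -0.0051] rows>= 10.0
```

```bash
python3 -m inch '[[1,0,0,0,0.02,-0.735,0.16],[1,0,0,0,0.02,-0.735,0.16],[1,0.0015,0.055,-0.0005,0,0,0],[1,0.0015,0.055,-0.0005,0,0,0],[1,0.0015,0.055,-0.0005,0,0,0],[1,0.0015,0.055,-0.0005,0,0,0],[1,0.0015,0.055,-0.0005,0,0,0],[1,0.0015,0.055,-0.0005,0,0,0],[1,0.0015,0.055,-0.0005,0,0,0],[1,0.0015,0.055,-0.0005,0,0,0],[1,0.0015,0.055,-0.0005,0,0,0],[1,0.0015,0.0554,-0.0005,0,0,0]]' | tail -c 30
python3 -m inch '[[1,0,0,0,0,0,0],[1,0,0,0,0,0,0],[1,0,0,0,0,0,0]]' | tail -c 30
python3 - <<'E'
import h
from h import *
h.YT=3.3
go(MT(-70,90,92),93.3,-10)
im=capture("wrist");cv2.imwrite("pics/w5.png",im)
E
```

```text
_width: 29.8
grip_force: 30.0
_width: 29.9
grip_force: 30.0
t 13.33 p [432.4 295.9 218.3] x [-0.984 -0.058 -0.171] y [-0.059  0.998 -0.004] z [ 0.171  0.007 -0.985] w 29.9 g 30.0 F [-0.1 -0.5  0.1]
TURN units [-0.03 -0.02  0.01]
SHIFT units [0.0291 0.0019 0.1659] rows>= 3.1
```

View pics/w5.png

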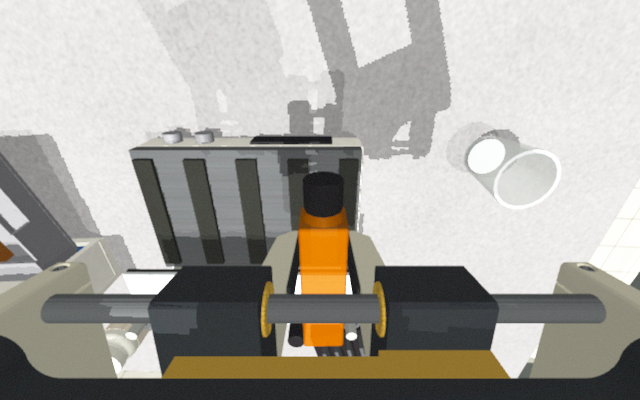

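The wrist view shows the bottle held with its cap at (323,190), and rib near-ends along row 160 at columns 146, 196, 246, 297 and 350.

```bash
python3 - <<'E'
from h import *
for u,v,y in [(146,160,-120),(196,160,-60),(246,160,0),(350,155,120)]: print(y,atz("wrist",(u/640,v/400),66).round(1),MT(-75,y,66).round(1))
E
python3 -m inch '[[1,0.01,0,0.042,0,0,0],[1,0.01,0,0.042,0,0,0],[1,0.009,0.002,0.041,0,0,0],[1,0,0,0.041,0,0,0],[1,0,0,0,0,0,0],[1,0,0,0,0,0,0],[1,0,0,0,0,0,0]]' | tail -c 230
python3 - <<'E'
import h
from h import *
h.YT=3.3
go(MT(-14,90,90),93.3,-10)
E
```

```text
-120 [440.  93.  66.] [439.5  87.4  66. ]
-60 [436.7 150.   66. ] [436.1 147.3  66. ]
0 [433.4 207.   66. ] [432.6 207.2  66. ]
120 [420.7 324.7  66. ] [425.7 327.   66. ]
t: 13.97
position: [435.5, 297.0, 95.6]
tool_rot: [-0.027, 0.996, 0.002, 0.089]
ft_force: [-0.6, 0.6, -2.2]
gripper_width: 29.7
grip_force: 30.0
t 13.97 p [435.5 297.   95.6] x [-0.983 -0.054 -0.177] y [-0.055  0.998 -0.001] z [ 0.177  0.009 -0.984] w 29.7 g 30.0 F [-0.6  0.6 -2.2]
TURN units [-0.01  0.03 -0.02]
SHIFT units [-0.0682  0.0006  0.0196] rows>= 1.3
```

```bash
python3 -m inch '[[1,-0.017,-0.0005,0.0049,0,0,0],[1,-0.017,0,0.0049,0,0,0],[1,-0.017,0,0.0049,0,0,0],[1,-0.0172,0,0.0049,0,0,0],[1,0,0,0,0,0,0],[1,0,0,0,0,0,0],[1,0,0,0,0,0,0]]' | tail -c 230
python3 - <<'E'
import h
from h import *
h.YT=3.3
go(MT(-14,89.5,75),93.3,-10)
im=capture("side");cv2.imwrite("pics/s5.png",cv2.resize(im[110:230,210:350],None,fx=5,fy=5))
E
```

```text
t: 14.55
position: [487.1, 300.4, 88.7]
tool_rot: [-0.028, 0.996, 0.002, 0.088]
ft_force: [-0.6, 0.8, -1.3]
gripper_width: 29.9
grip_force: 30.0
t 14.55 p [487.1 300.4  88.7] x [-0.983 -0.056 -0.175] y [-0.057  0.998 -0.002] z [ 0.175  0.008 -0.985] w 29.9 g 30.0 F [-0.6  0.8 -1.3]
TURN units [-0.01  0.01 -0.  ]
SHIFT units [ 0.0015 -0.0005  0.0182] rows>= 0.3
```

View pics/s5.png

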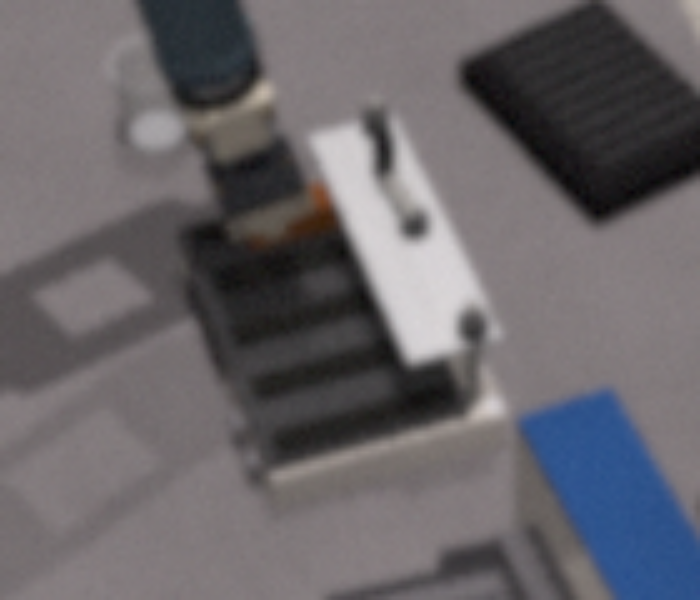

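The side crop shows the bottle's far end going under the plate in the far (+y) lane, with the gripper clear of the plate.

```bash
python3 -m inch '[[1,0.0005,-0.0005,0.005,0,0,0],[1,0.0005,0,0.005,0,0,0],[1,0.0005,0,0.005,0,0,0],[1,0,0,0.003,0,0,0],[1,0,0,0,0,0,0],[1,0,0,0,0,0,0],[1,0,0,0,0,0,0]]' | tail -c 230
```

```text
t: 15.18
position: [488.0, 300.0, 75.6]
tool_rot: [-0.029, 0.996, 0.002, 0.088]
ft_force: [-3.2, -0.7, 5.3]
gripper_width: 29.7
grip_force: 30.0
```

```bash
python3 -m inch '[[0.55,0,0,0,0,0,0],[0.55,0,0,0,0,0,0],[0.55,0,0,0,0,0,0],[0.55,0,0,0,0,0,0],[0.55,0,0,-0.02,0,0,0],[0.55,0,0,-0.045,0,0,0],[0.55,0,0,-0.045,0,0,0],[0.55,0,0,-0.045,0,0,0],[0.55,0,0,-0.045,0,0,0],[0.55,0,0,0,0,0,0],[0.55,0,0,0,0,0,0]]' | tail -c 230
python3 - <<'E'
from h import *
im=capture("wrist");cv2.imwrite("pics/w6.png",im)
go(RT(-80,30,225),95.5)
E
```

```text
t: 16.1
position: [463.2, 299.5, 225.4]
tool_rot: [-0.029, 0.995, 0.003, 0.091]
ft_force: [-0.1, 0.3, -0.1]
gripper_width: 41.6
grip_force: 0.0
t 16.15 p [462.3 299.  223.3] x [-0.983 -0.057 -0.177] y [-0.057  0.998 -0.001] z [ 0.176  0.009 -0.984] w 41.8 g 0.0 F [ 0.4 -0.4 -0.8]
TURN units [-0.04  1.48 -0.32]
SHIFT units [-0.0279 -0.6319 -0.0023] rows>= 11.5
```

View pics/w6.png

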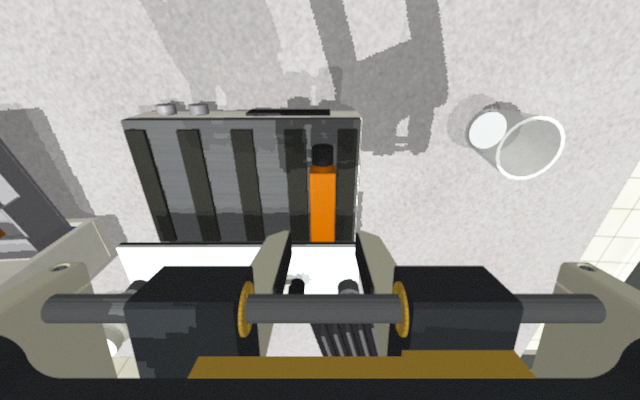

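The bottle lies squarely in its lane: body at (322,205), between ribs. On to the second bottle.

```bash
python3 -m inch '[[0.55,0,0,0,-0.02,0.74,-0.16],[0.55,0,0,0,-0.02,0.74,-0.16],[0.55,-0.0023,-0.0526,0,0,0,0],[0.55,-0.0023,-0.0526,0,0,0,0],[0.55,-0.0023,-0.0526,0,0,0,0],[0.55,-0.0023,-0.0526,0,0,0,0],[0.55,-0.0023,-0.0526,0,0,0,0],[0.55,-0.0023,-0.0526,0,0,0,0],[0.55,-0.0023,-0.0526,0,0,0,0],[0.55,-0.0023,-0.0526,0,0,0,0],[0.55,-0.0023,-0.0526,0,0,0,0],[0.55,-0.0023,-0.0526,0,0,0,0]]' | tail -c 30
python3 -m inch '[[0.55,-0.0025,-0.0526,0,0,0,0],[0.55,-0.0025,-0.0526,0.0,0,0,0],[0.55,0,0,0.03,0,0,0],[0.55,0,0,0.03,0,0,0],[0.55,0,0,0.03,0,0,0],[0.55,0,0,0,0,0,0],[0.55,0,0,0,0,0,0],[0.55,0,0,0,0,0,0]]' | tail -c 30
python3 - <<'E'
from h import *
im=capture("wrist");cv2.imwrite("pics/w7.png",im)
for q in place_of("wrist","bottle1_mid")[:5]: print(np.round(q["xy"],3),round(q["score"],2),"rack-frame",rk(atz("wrist",q["xy"],66)).round(1))
hsv=cv2.cvtColor(im,cv2.COLOR_BGR2HSV);m=cv2.inRange(hsv,(5,180,120),(20,255,255))
n,l,s,c=cv2.connectedComponentsWithStats(m)
for k in range(1,n):
    if s[k,4]>300:
        ys=np.argwhere(l[s[k,1]+3]==k); print("body",s[k].tolist(),"junction",rk(atz("wrist",(ys.mean()/640,s[k,1]/400),84)).round(1))
go(RT(-80,30,65),95.5)
E
```

```text
r_width: 41.8
grip_force: 0.0
r_width: 41.3
grip_force: 0.0
[0.312 0.548] 0.93 rack-frame [-60.8 -91.3  66. ]
body [169, 181, 49, 85, 2547] junction [-103.6  -84.9   84. ]
body [238, 180, 37, 84, 1984] junction [-104.5  -26.7   84. ]
body [302, 180, 33, 88, 2605] junction [-104.5   26.3   84. ]
t 17.92 p [ 529.1 -170.6  156.6] x [-0.995 -0.096 -0.   ] y [-0.096  0.995 -0.001] z [ 0.001 -0.001 -1.   ] w 41.8 g 0.0 F [ 0.2 -0.1  0.2]
TURN units [-0.01  0.    0.  ]
SHIFT units [ 0.0008 -0.0002  0.1221] rows>= 2.2
```

```bash
python3 -m inch '[[0.55,0,-0.001,0.035,0,0,0],[0.55,0,0,0.035,0,0,0],[0.55,0,0,0.032,0,0,0],[0.55,0,0,0.02,0,0,0],[0.55,0,0,0,0,0,0],[0.55,0,0,0,0,0,0],[1,0,0,0,0,0,0],[1,0,0,0,0,0,0],[1,0,0,0,0,0,0],[1,0,0,0,0,0,0],[1,0,0,0,0,0,0]]' | tail -c 230
python3 -m inch '[[1,0.015,0,-0.003,0,0,0],[1,0.015,0,-0.003,0,0,0],[1,0.015,0,-0.003,0,0,0],[1,0.015,0,-0.003,0,0,0],[1,0.01,0,-0.02,0,0,0],[1,0,0,-0.04,0,0,0],[1,0,0,-0.045,0,0,0],[1,0,0,-0.045,0,0,0],[1,0,0,-0.045,0,0,0],[1,0,0,0,0,0,0],[1,0,0,0,0,0,0],[1,0,0,0,0,0,0]]' | tail -c 230
python3 - <<'E'
import h
from h import *
h.YT=3.3
go(MT(-70,30,210),93.3,-10)
E
```

```text
t: 18.83
position: [529.5, -171.9, 65.7]
tool_rot: [-0.048, 0.999, -0.001, 0.001]
ft_force: [-0.1, -0.3, 6.4]
gripper_width: 29.7
grip_force: 29.9
t: 19.83
position: [474.1, -175.5, 217.8]
tool_rot: [-0.048, 0.999, 0.001, -0.002]
ft_force: [0.8, 0.2, -1.2]
gripper_width: 30.1
grip_force: 29.9
t 19.83 p [ 474.1 -175.5  217.8] x [-0.995 -0.095  0.004] y [-0.095  0.995  0.002] z [-0.004  0.002 -1.   ] w 30.1 g 29.9 F [ 0.8  0.2 -1.2]
TURN units [ 0.04 -1.49  0.31]
SHIFT units [0.0207 0.5526 0.0069] rows>= 10.1
```

```bash
python3 -m inch '[[1,0,0,0,0.02,-0.745,0.16],[1,0,0,0,0.02,-0.745,0.16],[1,0.002,0.055,0.0007,0,0,0],[1,0.002,0.055,0.0007,0,0,0],[1,0.002,0.055,0.0007,0,0,0],[1,0.002,0.055,0.0007,0,0,0],[1,0.002,0.055,0.0007,0,0,0],[1,0.002,0.055,0.0007,0,0,0],[1,0.002,0.055,0.0007,0,0,0],[1,0.002,0.055,0.0007,0,0,0],[1,0.002,0.055,0.0007,0,0,0],[1,0.002,0.0555,0.0007,0,0,0]]' | tail -c 30
python3 -m inch '[[1,0,0,0,0,0,0],[1,0,0,0,0,0,0],[1,0,0,0,0,0,0]]' | tail -c 30
python3 - <<'E'
import h
from h import *
h.YT=3.3
go(MT(-70,30,92),93.3,-10)
E
```

```text
_width: 29.5
grip_force: 29.9
_width: 29.8
grip_force: 29.9
t 21.08 p [437.1 234.6 208.6] x [-0.983 -0.058 -0.172] y [-0.059  0.998 -0.003] z [ 0.172  0.007 -0.985] w 29.8 g 29.9 F [-0.3 -0.2 -1.6]
TURN units [-0.02 -0.01  0.01]
SHIFT units [0.0284 0.0039 0.1529] rows>= 2.8
```

```bash
python3 -m inch '[[1,0.007,0.002,0.038,0,0,0],[1,0.007,0.0018,0.038,0,0,0],[1,0.007,0,0.038,0,0,0],[1,0.007,0,0.038,0,0,0],[1,0,0,0,0,0,0],[1,0,0,0,0,0,0],[1,0,0,0,0,0,0],[1,0,0,0,0,0,0]]' | tail -c 30
python3 - <<'E'
import h
from h import *
h.YT=3.3
go(MT(-14,29.5,88.5),93.3,-10)
E
```

```text
_width: 29.7
grip_force: 29.9
t 21.75 p [439.8 237.5  96.8] x [-0.982 -0.055 -0.18 ] y [-0.056  0.998 -0.001] z [ 0.18   0.009 -0.984] w 29.7 g 29.9 F [-1.   0.5 -1.1]
TURN units [-0.01  0.05 -0.01]
SHIFT units [-0.0664 -0.0005  0.023 ] rows>= 1.3
```

```bash
python3 -m inch '[[1,-0.0166,0,0.0055,0,0,0],[1,-0.0166,0,0.0055,0,0,0],[1,-0.0166,0,0.0055,0,0,0],[1,-0.0166,0,0.0055,0,0,0],[1,0,0,0,0,0,0],[1,0,0,0,0,0,0],[1,0,0,0,0,0,0]]' | tail -c 30
python3 - <<'E'
import h
from h import *
h.YT=3.3
go(MT(-14,29.5,75.5),93.3,-10)
E
```

```text
_width: 29.7
grip_force: 29.9
t 22.33 p [489.7 240.8  87.1] x [-0.983 -0.056 -0.176] y [-0.057  0.998 -0.002] z [ 0.175  0.008 -0.984] w 29.7 g 29.9 F [ 0.2 -0.3 -0.6]
TURN units [-0.01  0.02 -0.  ]
SHIFT units [-0.0001 -0.001   0.0157] rows>= 0.3
```

```bash
python3 -m inch '[[1,0,-0.001,0.005,0,0,0],[1,0,0,0.005,0,0,0],[1,0,0,0.0055,0,0,0],[1,0,0,0,0,0,0],[1,0,0,0,0,0,0],[1,0,0,0,0,0,0]]' | tail -c 230
python3 -m inch '[[0.55,0,0,0,0,0,0],[0.55,0,0,0,0,0,0],[0.55,0,0,0,0,0,0],[0.55,0,0,0,0,0,0],[0.55,0,0,-0.02,0,0,0],[0.55,0,0,-0.045,0,0,0],[0.55,0,0,-0.045,0,0,0],[0.55,0,0,-0.045,0,0,0],[0.55,0,0,-0.045,0,0,0],[0.55,0,0,0,0,0,0],[0.55,0,0,0,0,0,0]]' | tail -c 30
python3 - <<'E'
from h import *
im=capture("wrist");cv2.imwrite("pics/w8.png",im)
hsv=cv2.cvtColor(im,cv2.COLOR_BGR2HSV);m=cv2.inRange(hsv,(5,180,120),(20,255,255))
n,l,s,c=cv2.connectedComponentsWithStats(m)
mr=lambda p:np.array([[np.cos(MA),np.sin(MA)],[-np.sin(MA),np.cos(MA)]])@(p[:2]-[507.5,211.5])
for k in range(1,n):
    if s[k,4]>300:
        ys=np.argwhere(l[s[k,1]+3]==k);ye=np.argwhere(l[s[k,1]+s[k,3]-5]==k); print("body",s[k].tolist(),"junction mixer-frame",mr(atz("wrist",(ys.mean()/640,s[k,1]/400),90)).round(1),mr(atz("wrist",(ye.mean()/640,(s[k,1]+s[k,3]-5)/400),90)).round(1))
go(RT(-80,-30,225),95.5)
E
```

```text
t: 22.83
position: [491.8, 240.2, 76.1]
tool_rot: [-0.029, 0.996, 0.002, 0.089]
ft_force: [-1.4, -0.1, 3.9]
gripper_width: 29.5
grip_force: 30.0
r_width: 41.8
grip_force: 0.0
body [310, 166, 27, 76, 1873] junction mixer-frame [-43.7  28.3] [48.7 28.6]
body [359, 166, 31, 73, 1718] junction mixer-frame [-43.7  85.4] [44.2 98.9]
t 23.8 p [465.6 239.  224. ] x [-0.982 -0.057 -0.178] y [-0.057  0.998 -0.001] z [ 0.178  0.009 -0.984] w 42.0 g 0.0 F [-0.7 -1.  -0.7]
TURN units [-0.04  1.49 -0.32]
SHIFT units [-0.0311 -0.6319 -0.0013] rows>= 11.5
```

```bash
python3 -m inch '[[0.55,0,0,0,-0.02,0.745,-0.16],[0.55,0,0,0,-0.02,0.745,-0.16],[0.55,-0.0026,-0.0526,0,0,0,0],[0.55,-0.0026,-0.0526,0,0,0,0],[0.55,-0.0026,-0.0526,0,0,0,0],[0.55,-0.0026,-0.0526,0,0,0,0],[0.55,-0.0026,-0.0526,0,0,0,0],[0.55,-0.0026,-0.0526,0,0,0,0],[0.55,-0.0026,-0.0526,0,0,0,0],[0.55,-0.0026,-0.0526,0,0,0,0],[0.55,-0.0026,-0.0526,0,0,0,0],[0.55,-0.0026,-0.0526,0,0,0,0]]' | tail -c 30
python3 -m inch '[[0.55,-0.0025,-0.0526,0,0,0,0],[0.55,-0.0025,-0.0526,0.0,0,0,0],[0.55,0,0,0.03,0,0,0],[0.55,0,0,0.03,0,0,0],[0.55,0,0,0.03,0,0,0],[0.55,0,0,0,0,0,0],[0.55,0,0,0,0,0,0],[0.55,0,0,0,0,0,0]]' | tail -c 30
python3 - <<'E'
from h import *
im=capture("wrist");cv2.imwrite("pics/w9.png",im)
hsv=cv2.cvtColor(im,cv2.COLOR_BGR2HSV);m=cv2.inRange(hsv,(5,180,120),(20,255,255))
n,l,s,c=cv2.connectedComponentsWithStats(m)
for k in range(1,n):
    if s[k,4]>300:
        ys=np.argwhere(l[s[k,1]+3]==k); print("body",s[k].tolist(),"junction",rk(atz("wrist",(ys.mean()/640,s[k,1]/400),84)).round(1))
go(RT(-80,-30,65),95.5)
E
```

```text
r_width: 42.0
grip_force: 0.0
r_width: 41.6
grip_force: 0.0
body [236, 181, 36, 85, 2007] junction [-104.   -89.4   84. ]
body [304, 180, 32, 88, 2559] junction [-104.9  -32.2   84. ]
t 25.52 p [ 534.5 -230.3  156.9] x [-0.995 -0.096  0.   ] y [-0.096  0.995 -0.001] z [-0.    -0.001 -1.   ] w 41.8 g 0.0 F [-0.7 -0.8  0. ]
TURN units [-0.01 -0.    0.  ]
SHIFT units [ 0.0003 -0.0003  0.1225] rows>= 2.2
```

```bash
python3 -m inch '[[0.55,0,-0.001,0.035,0,0,0],[0.55,0,0,0.035,0,0,0],[0.55,0,0,0.032,0,0,0],[0.55,0,0,0.02,0,0,0],[0.55,0,0,0,0,0,0],[0.55,0,0,0,0,0,0],[1,0,0,0,0,0,0],[1,0,0,0,0,0,0],[1,0,0,0,0,0,0],[1,0,0,0,0,0,0],[1,0,0,0,0,0,0]]' | tail -c 230
python3 -m inch '[[1,0.015,0,-0.003,0,0,0],[1,0.015,0,-0.003,0,0,0],[1,0.015,0,-0.003,0,0,0],[1,0.015,0,-0.003,0,0,0],[1,0.01,0,-0.02,0,0,0],[1,0,0,-0.04,0,0,0],[1,0,0,-0.045,0,0,0],[1,0,0,-0.045,0,0,0],[1,0,0,-0.045,0,0,0],[1,0,0,0,0,0,0],[1,0,0,0,0,0,0],[1,0,0,0,0,0,0]]' | tail -c 230
python3 - <<'E'
import h
from h import *
h.YT=3.3
go(MT(-70,-30,210),93.3,-10)
E
```

```text
t: 26.43
position: [535.1, -231.7, 66.6]
tool_rot: [-0.048, 0.999, -0.001, 0.001]
ft_force: [0.1, -0.2, 6.9]
gripper_width: 29.8
grip_force: 30.0
t: 27.43
position: [479.7, -235.2, 218.4]
tool_rot: [-0.048, 0.999, 0.001, -0.002]
ft_force: [0.4, 0.8, -2.0]
gripper_width: 29.9
grip_force: 30.0
t 27.43 p [ 479.7 -235.2  218.4] x [-0.995 -0.095  0.004] y [-0.095  0.995  0.002] z [-0.005  0.002 -1.   ] w 29.9 g 30.0 F [ 0.4  0.8 -2. ]
TURN units [ 0.05 -1.49  0.31]
SHIFT units [0.0236 0.5525 0.0071] rows>= 10.1
```

```bash
python3 -m inch '[[1,0,0,0,0.02,-0.745,0.16],[1,0,0,0,0.02,-0.745,0.16],[1,0.0023,0.055,0.0007,0,0,0],[1,0.0023,0.055,0.0007,0,0,0],[1,0.0023,0.055,0.0007,0,0,0],[1,0.0023,0.055,0.0007,0,0,0],[1,0.0023,0.055,0.0007,0,0,0],[1,0.0023,0.055,0.0007,0,0,0],[1,0.0023,0.055,0.0007,0,0,0],[1,0.0023,0.055,0.0007,0,0,0],[1,0.0023,0.055,0.0007,0,0,0],[1,0.0023,0.0555,0.0007,0,0,0]]' | tail -c 30
python3 -m inch '[[1,0,0.0035,0,0,0,0],[1,0,0,0,0,0,0],[1,0,0,0,0,0,0]]' | tail -c 30
python3 - <<'E'
import h
from h import *
h.YT=3.3
go(MT(-70,-30,92),93.3,-10)
E
```

```text
_width: 29.5
grip_force: 30.0
_width: 29.5
grip_force: 30.0
t 28.68 p [440.4 177.6 209.1] x [-0.983 -0.059 -0.172] y [-0.059  0.998 -0.003] z [ 0.172  0.008 -0.985] w 29.5 g 30.0 F [-0.  -0.3 -1.3]
TURN units [-0.02 -0.01  0.02]
SHIFT units [ 0.0285 -0.      0.1535] rows>= 2.8
```

```bash
python3 -m inch '[[1,0.007,0,0.038,0,0,0],[1,0.007,0,0.038,0,0,0],[1,0.007,0,0.038,0,0,0],[1,0.007,0,0.038,0,0,0],[1,0,0,0,0,0,0],[1,0,0,0,0,0,0],[1,0,0,0,0,0,0],[1,0,0,0,0,0,0]]' | tail -c 30
python3 - <<'E'
import h
from h import *
h.YT=3.3
go(MT(-14,-30.5,88.5),93.3,-10)
E
```

```text
_width: 29.3
grip_force: 30.0
t 29.35 p [443.3 177.2  97.1] x [-0.982 -0.055 -0.18 ] y [-0.056  0.998 -0.001] z [ 0.18   0.009 -0.984] w 29.3 g 30.0 F [-0.1 -0.1 -1.4]
TURN units [-0.01  0.05 -0.01]
SHIFT units [-0.0664  0.      0.0233] rows>= 1.3
```

```bash
python3 -m inch '[[1,-0.0166,0,0.0055,0,0,0],[1,-0.0166,0,0.0055,0,0,0],[1,-0.0166,0,0.0055,0,0,0],[1,-0.0166,0,0.0055,0,0,0],[1,0,0,0,0,0,0],[1,0,0,0,0,0,0],[1,0,0,0,0,0,0]]' | tail -c 30
python3 - <<'E'
import h
from h import *
h.YT=3.3
go(MT(-14,-30,75.5),93.3,-10)
E
```

```text
_width: 29.8
grip_force: 30.0
t 29.93 p [493.2 180.8  87.7] x [-0.983 -0.057 -0.176] y [-0.057  0.998 -0.001] z [ 0.176  0.009 -0.984] w 29.8 g 30.0 F [-0.1 -0.2 -1.5]
TURN units [-0.01  0.02 -0.  ]
SHIFT units [ 0.0002 -0.0003  0.0165] rows>= 0.3
```

```bash
python3 -m inch '[[1,0,0,0.005,0,0,0],[1,0,0,0.005,0,0,0],[1,0,0,0.0055,0,0,0],[1,0,0,0,0,0,0],[1,0,0,0,0,0,0],[1,0,0,0,0,0,0]]' | tail -c 230
python3 -m inch '[[0.55,0,0,0,0,0,0],[0.55,0,0,0,0,0,0],[0.55,0,0,0,0,0,0],[0.55,0,0,0,0,0,0],[0.55,0,0,-0.02,0,0,0],[0.55,0,0,-0.045,0,0,0],[0.55,0,0,-0.045,0,0,0],[0.55,0,0,-0.045,0,0,0],[0.55,0,0,-0.045,0,0,0],[0.55,0,0,0,0,0,0],[0.55,0,0,0,0,0,0]]' | tail -c 30
cat >> h.py <<'E'
def bodies(name,f,z):
    im=capture("wrist");cv2.imwrite(f"pics/{name}.png",im)
    hsv=cv2.cvtColor(im,cv2.COLOR_BGR2HSV);m=cv2.inRange(hsv,(5,180,120),(20,255,255))
    n,l,s,c=cv2.connectedComponentsWithStats(m)
    for k in range(1,n):
        if s[k,4]>300:
            ys=np.argwhere(l[s[k,1]+3]==k); print("body",s[k].tolist(),"junction",f(atz("wrist",(ys.mean()/640,s[k,1]/400),z)).round(1))
mr=lambda p:np.array([[np.cos(MA),np.sin(MA)],[-np.sin(MA),np.cos(MA)]])@(p[:2]-[507.5,211.5])
E
python3 - <<'E'
from h import *
bodies("w10",mr,90)
go(RT(-80,-90,225),95.5)
E
```

```text
t: 30.43
position: [495.3, 181.0, 76.7]
tool_rot: [-0.029, 0.996, 0.002, 0.089]
ft_force: [-2.5, -0.8, 5.6]
gripper_width: 29.8
grip_force: 30.0
r_width: 41.8
grip_force: 0.0
body [359, 165, 32, 74, 1716] junction [-44.8  24.8]
body [406, 165, 38, 77, 1935] junction [-44.8  81.8]
body [310, 166, 27, 76, 1870] junction [-43.7 -30.1]
t 31.4 p [469.  179.6 224.3] x [-0.982 -0.057 -0.178] y [-0.057  0.998 -0.001] z [ 0.178  0.009 -0.984] w 41.8 g 0.0 F [-0.2  0.2 -0.5]
TURN units [-0.04  1.49 -0.32]
SHIFT units [-0.0342 -0.6327 -0.001 ] rows>= 11.5
```

```bash
python3 -m inch '[[0.55,0,0,0,-0.02,0.745,-0.16],[0.55,0,0,0,-0.02,0.745,-0.16],[0.55,-0.0028,-0.0527,0,0,0,0],[0.55,-0.0028,-0.0527,0,0,0,0],[0.55,-0.0028,-0.0527,0,0,0,0],[0.55,-0.0028,-0.0527,0,0,0,0],[0.55,-0.0028,-0.0527,0,0,0,0],[0.55,-0.0028,-0.0527,0,0,0,0],[0.55,-0.0028,-0.0527,0,0,0,0],[0.55,-0.0028,-0.0527,0,0,0,0],[0.55,-0.0028,-0.0527,0,0,0,0],[0.55,-0.0028,-0.0527,0,0,0,0]]' | tail -c 30
python3 -m inch '[[0.55,-0.0028,-0.0527,0,0,0,0],[0.55,-0.0028,-0.0527,0.0,0,0,0],[0.55,0,0,0.03,0,0,0],[0.55,0,0,0.03,0,0,0],[0.55,0,0,0.03,0,0,0],[0.55,0,0,0,0,0,0],[0.55,0,0,0,0,0,0],[0.55,0,0,0,0,0,0]]' | tail -c 30
python3 - <<'E'
from h import *
bodies("w11",rk,84)
go(RT(-80,-90,65),95.5)
E
```

```text
r_width: 41.4
grip_force: 0.0
r_width: 41.8
grip_force: 0.0
body [302, 181, 32, 88, 2553] junction [-104.3  -93.9   84. ]
t 33.12 p [ 539.9 -290.4  157.3] x [-0.995 -0.096  0.   ] y [-0.096  0.995 -0.001] z [-0.    -0.001 -1.   ] w 41.8 g 0.0 F [-0.3  0.4  0.2]
TURN units [-0.01 -0.    0.  ]
SHIFT units [-0.0002  0.0002  0.123 ] rows>= 2.2
```

```bash
python3 -m inch '[[0.58,0,-0.001,0.035,0,0,0],[0.58,0,0,0.035,0,0,0],[0.58,0,0,0.032,0,0,0],[0.58,0,0,0.02,0,0,0],[0.58,0,0,0,0,0,0],[0.58,0,0,0,0,0,0],[1,0,0,0,0,0,0],[1,0,0,0,0,0,0],[1,0,0,0,0,0,0],[1,0,0,0,0,0,0],[1,0,0,0,0,0,0]]' | tail -c 230
python3 -m inch '[[1,0.015,0,-0.003,0,0,0],[1,0.015,0,-0.003,0,0,0],[1,0.015,0,-0.003,0,0,0],[1,0.015,0,-0.003,0,0,0],[1,0.01,0,-0.02,0,0,0],[1,0,0,-0.04,0,0,0],[1,0,0,-0.045,0,0,0],[1,0,0,-0.045,0,0,0],[1,0,0,-0.045,0,0,0],[1,0,0,0,0,0,0],[1,0,0,0,0,0,0],[1,0,0,0,0,0,0]]' | tail -c 230
python3 - <<'E'
import h
from h import *
h.YT=3.3
go(MT(-70,-90,210),93.3,-10)
E
```

```text
t: 34.03
position: [540.5, -291.8, 67.1]
tool_rot: [-0.048, 0.999, -0.001, 0.001]
ft_force: [-0.6, 0.3, 7.0]
gripper_width: 29.5
grip_force: 29.9
t: 35.03
position: [485.1, -295.3, 218.8]
tool_rot: [-0.048, 0.999, 0.001, -0.002]
ft_force: [1.3, 0.1, -1.0]
gripper_width: 29.8
grip_force: 29.9
t 35.03 p [ 485.1 -295.3  218.8] x [-0.995 -0.095  0.004] y [-0.095  0.995  0.002] z [-0.004  0.002 -1.   ] w 29.8 g 29.9 F [ 1.3  0.1 -1. ]
TURN units [ 0.05 -1.49  0.31]
SHIFT units [0.0263 0.5529 0.0073] rows>= 10.1
```

```bash
python3 -m inch '[[1,0,0,0,0.02,-0.745,0.16],[1,0,0,0,0.02,-0.745,0.16],[1,0.0026,0.055,0.0007,0,0,0],[1,0.0026,0.055,0.0007,0,0,0],[1,0.0026,0.055,0.0007,0,0,0],[1,0.0026,0.055,0.0007,0,0,0],[1,0.0026,0.055,0.0007,0,0,0],[1,0.0026,0.055,0.0007,0,0,0],[1,0.0026,0.055,0.0007,0,0,0],[1,0.0026,0.055,0.0007,0,0,0],[1,0.0026,0.055,0.0007,0,0,0],[1,0.0026,0.0555,0.0007,0,0,0]]' | tail -c 30
python3 -m inch '[[1,0,0.0035,0,0,0,0],[1,0,0,0,0,0,0],[1,0,0,0,0,0,0]]' | tail -c 30
python3 - <<'E'
import h
from h import *
h.YT=3.3
go(MT(-70,-90,92),93.3,-10)
E
```

```text
_width: 29.9
grip_force: 29.9
_width: 29.6
grip_force: 29.9
t 36.28 p [443.8 117.7 209.3] x [-0.983 -0.058 -0.173] y [-0.059  0.998 -0.002] z [ 0.173  0.008 -0.985] w 29.6 g 29.9 F [ 0.2 -1.2 -0.9]
TURN units [-0.02 -0.01  0.01]
SHIFT units [0.0284 0.     0.1538] rows>= 2.8
```

```bash
python3 -m inch '[[1,0.007,0,0.038,0,0,0],[1,0.007,0,0.038,0,0,0],[1,0.007,0,0.038,0,0,0],[1,0.007,0,0.038,0,0,0],[1,0,0,0,0,0,0],[1,0,0,0,0,0,0],[1,0,0,0,0,0,0],[1,0,0,0,0,0,0]]' | tail -c 30
python3 - <<'E'
import h
from h import *
h.YT=3.3
go(MT(-14,-89.5,88.5),93.3,-10)
cv2.imwrite("pics/w12.png",capture("wrist"))
E
```

```text
_width: 29.6
grip_force: 29.9
t 36.95 p [446.4 116.8  96.9] x [-0.982 -0.055 -0.18 ] y [-0.056  0.998 -0.002] z [ 0.18   0.008 -0.984] w 29.6 g 29.9 F [ 0.9  0.5 -0.4]
TURN units [-0.02  0.05 -0.01]
SHIFT units [-0.0669  0.002   0.0232] rows>= 1.3
```

View pics/w12.png

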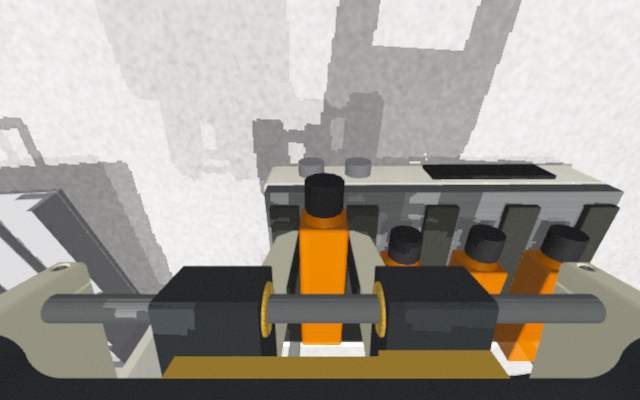

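The view shows the bottle (column 324) centred between the ribs at columns about 284 and 365.

```bash
python3 -m inch '[[1,-0.0167,0.0012,0.0055,0,0,0],[1,-0.0167,0,0.0055,0,0,0],[1,-0.0167,0,0.0055,0,0,0],[1,-0.0167,0,0.0055,0,0,0],[1,0,0,0,0,0,0],[1,0,0,0,0,0,0],[1,0,0,0,0,0,0]]' | tail -c 30
python3 -m inch '[[1,0,0,0.005,0,0,0],[1,0,0,0.005,0,0,0],[1,0,0,0.0055,0,0,0],[1,0,0,0,0,0,0],[1,0,0,0,0,0,0],[1,0,0,0,0,0,0]]' | tail -c 230
```

```text
_width: 29.7
grip_force: 29.9
t: 38.08
position: [498.7, 121.6, 76.7]
tool_rot: [-0.029, 0.996, 0.002, 0.089]
ft_force: [-3.5, -1.0, 6.1]
gripper_width: 29.9
grip_force: 29.9
```

```bash
python3 -m inch '[[0.55,0,0,0,0,0,0],[0.55,0,0,0,0,0,0],[0.55,0,0,0,0,0,0],[0.55,0,0,0,0,0,0],[0.55,0,0,-0.02,0,0,0],[0.55,0,0,-0.045,0,0,0],[0.55,0,0,-0.045,0,0,0],[0.55,0,0,-0.045,0,0,0],[0.55,0,0,-0.045,0,0,0],[0.55,0,0,0,0,0,0],[0.55,0,0,0,0,0,0]]' | tail -c 30
python3 - <<'E'
from h import *
bodies("w13",mr,90)
go(MT(46,-60,225),93.3)
E
```

```text
r_width: 42.3
grip_force: 0.0
body [405, 165, 39, 77, 1935] junction [-44.9  22.9]
body [454, 165, 44, 77, 1953] junction [-44.9  78.8]
body [311, 167, 26, 75, 1840] junction [-42.6 -89. ]
body [359, 166, 32, 74, 1701] junction [-43.7 -33.4]
t 39.05 p [472.4 120.4 224.2] x [-0.982 -0.057 -0.178] y [-0.057  0.998 -0.001] z [ 0.178  0.009 -0.984] w 41.9 g 0.0 F [-0.1 -0.2 -1. ]
TURN units [-0.01  1.49 -0.  ]
SHIFT units [-0.115   0.0386 -0.0011] rows>= 2.2
```

View pics/w13.png

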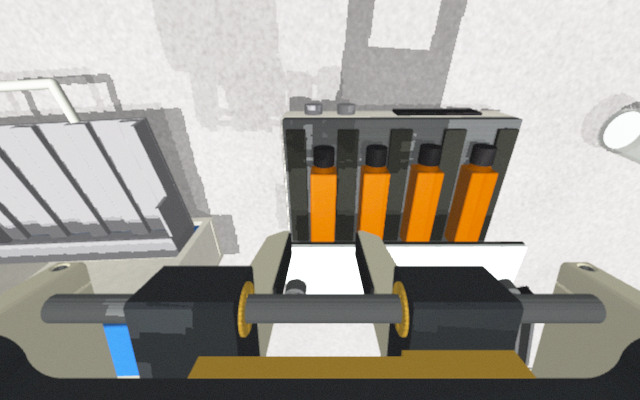

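All four bottles lie in their lanes (bodies at columns 323, 374, 422, 473) with far ends under the plate. Now the plate.

```bash
python3 -m inch '[[1,0,0,0,0,0.745,0],[1,0,0,0,0,0.745,0],[1,-0.0385,0.0129,0,0,0,0],[1,-0.0385,0.0129,0,0,0,0],[1,-0.0385,0.0129,0,0,0,0],[1,0,0,0.045,0,0,0],[1,0,0,0.042,0,0,0],[1,0,0,0,0,0,0],[1,0,0,0,0,0,0],[1,0,0,0,0,0,0]]' | tail -c 230
python3 - <<'E'
from h import *
go(MT(46,-60,137),93.3)
E
```

```text
t: 39.88
position: [557.1, 154.1, 158.7]
tool_rot: [-0.029, 1.0, -0.001, -0.001]
ft_force: [-0.6, -0.6, 0.9]
gripper_width: 1.0
grip_force: 0.0
t 39.88 p [557.1 154.1 158.7] x [-0.998 -0.057  0.002] y [-0.057  0.998 -0.001] z [-0.002 -0.001 -1.   ] w 1.0 g 0.0 F [-0.6 -0.6  0.9]
TURN units [-0.01 -0.02 -0.  ]
SHIFT units [0.0003 0.0002 0.0289] rows>= 0.5
```

```bash
python3 -m inch '[[1,0,0,0.009,0,0,0],[1,0,0,0.009,0,0,0],[1,0,0,0.009,0,0,0],[1,0,0,0.008,0,0,0],[1,0,0,0.008,0,0,0],[1,0,0,0.008,0,0,0],[1,0,0,0.008,0,0,0],[1,0,0,0.008,0,0,0],[1,0,0,0.007,0,0,0],[1,0,0,0,0,0,0],[1,0,0,0,0,0,0],[1,0,0,0,0,0,0]]' | tail -c 230
```

```text
t: 40.88
position: [556.8, 154.1, 102.7]
tool_rot: [-0.029, 1.0, -0.001, -0.001]
ft_force: [0.1, -0.7, 0.2]
gripper_width: 0.7
grip_force: 0.0
```

```bash
python3 -m inch '[[1,0,0,0.001,0,0,0],[1,0,0,0.001,0,0,0],[1,0,0,0.001,0,0,0],[1,0,0,0.001,0,0,0],[1,0,0,0,0,0,0],[1,0,0,0,0,0,0]]' | tail -c 230
python3 -m inch '[[1,0,0,0.001,0,0,0],[1,0,0,0,0,0,0],[1,0,0,0,0,0,0]]' | tail -c 230
```

```text
t: 41.38
position: [557.1, 154.1, 100.3]
tool_rot: [-0.029, 1.0, -0.001, -0.0]
ft_force: [-1.5, -0.7, 2.9]
gripper_width: 0.3
grip_force: 1.5
t: 41.63
position: [557.1, 154.1, 100.3]
tool_rot: [-0.029, 1.0, -0.001, -0.0]
ft_force: [-2.3, -0.1, 8.5]
gripper_width: 0.6
grip_force: 4.0
```

The plate rests on the bottles: the tool stayed at z 100.3 while the force rose. Now raise and find the knob.

```bash
python3 -m inch '[[0.6,0,0,-0.045,0,0,0],[0.6,0,0,-0.045,0,0,0],[0.6,0,0,-0.045,0,0,0],[0.6,0.04,0,-0.03,0,0,0],[0.6,0.04,0.0,0,0,0,0],[0.6,0.04,0,0,0,0,0],[0.6,0.04,0,0,0,0,0],[0.6,0,0,0,0,0,0],[0.6,0,0,0,0,0,0],[0.6,0,0,0,0,0,0]]' | tail -c 30
python3 - <<'E'
from h import *
im=capture("wrist");cv2.imwrite("pics/w14.png",im)
rs={}
for c in ["wrist","top","side"]:
  if c!="wrist": capture(c)
  for n,z in [("clamp_knob",145),("clamp_pivot",100),("bar_top",100)]:
    for q in place_of(c,n)[:2]: print(c,n,np.round(q["xy"],3),round(q["score"],2),mr(atz(c,q["xy"],z)).round(1))
go(MT(85,62,225),93.3)
E
```

```text
r_width: 37.1
grip_force: 0.0
wrist clamp_pivot [0.579 0.78 ] 0.61 [81.2 -1. ]
wrist bar_top [0.503 0.721] 0.78 [ 46.8 -61.2]
top clamp_knob [0.385 0.53 ] 0.63 [80.6 57.5]
top clamp_knob [0.533 0.42 ] 0.63 [ 209.4 -260.1]
top clamp_pivot [0.41  0.534] 0.52 [81.2 11.5]
top bar_top [0.532 0.418] 0.54 [ 225.9 -261. ]
side clamp_knob [0.446 0.352] 0.49 [78.6 72.5]
side clamp_pivot [0.456 0.402] 0.61 [80.5 -4.3]
side clamp_pivot [0.446 0.381] 0.6 [70.2 50.7]
side bar_top [0.458 0.432] 0.68 [ 64.9 -66.8]
side bar_top [0.43 0.45] 0.19 [-14.9 -80.2]
t 43.07 p [437.4 147.4 223.1] x [-0.998 -0.057  0.001] y [-0.057  0.998 -0.001] z [-0.001 -0.001 -1.   ] w 37.2 g 0.0 F [-0.  -0.1 -0.1]
TURN units [-0.01 -0.01 -0.  ]
SHIFT units [-0.2115  0.1626 -0.0025] rows>= 4.9
```

```bash
python3 -m inch '[[0.5,-0.0418,0.0325,0,0,0,0],[0.5,-0.0418,0.0325,0,0,0,0],[0.5,-0.0418,0.0325,0,0,0,0],[0.5,-0.0418,0.0325,0,0,0,0],[0.5,-0.0418,0.0325,0,0,0,0],[0.5,0,0,0.03,0,0,0],[0.5,0,0,0,0,0,0],[0.5,0,0,0,0,0,0],[0.5,0,0,0,0,0,0]]' | tail -c 30
python3 - <<'E'
from h import *
im=capture("wrist");cv2.imwrite("pics/w15.png",im)
for q in place_of("wrist","clamp_knob")[:2]: print(q["xy"],q["score"],mr(atz("wrist",q["xy"],145)).round(1))
go(MT(83,61,120),93.3)
E
```

```text
r_width: 46.5
grip_force: 0.0
[0.5061, 0.5312] 0.95 [82.2 62.2]
t 43.92 p [586.5 277.4 201.8] x [-0.998 -0.057 -0.   ] y [-0.057  0.998 -0.001] z [ 0.    -0.001 -1.   ] w 46.5 g 0.0 F [0.6 0.3 0.4]
TURN units [-0.01  0.   -0.01]
SHIFT units [-0.0004 -0.0003  0.1091] rows>= 2.0
```

View pics/w15.png

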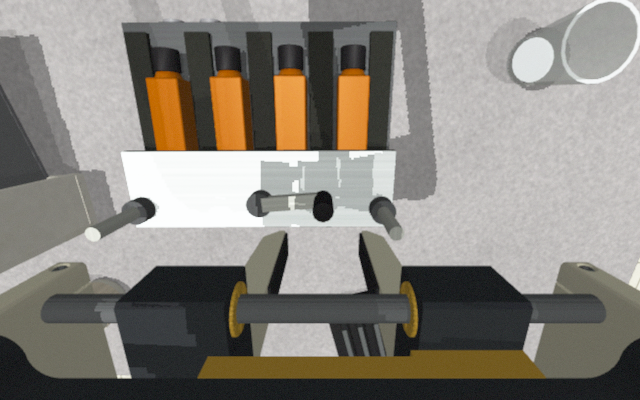

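The view shows the knob at (323,206), in line between the fingers; the plate is down on the bottles.

```bash
python3 -m inch '[[0.5,0,0,0.036,0,0,0],[0.5,0,0,0.036,0,0,0],[0.5,0,0,0.036,0,0,0],[0.5,0,0,0,0,0,0],[0.5,0,0,0,0,0,0],[1,0,0,0,0,0,0],[1,0,0,0,0,0,0],[1,0,0,0,0,0,0],[1,0,0,0,0,0,0],[1,0,0,0,0,0,0],[1,0,0,0,0,0,0]]' | tail -c 230
```

```text
t: 44.83
position: [587.5, 277.1, 120.5]
tool_rot: [-0.029, 1.0, -0.001, 0.0]
ft_force: [0.0, -3.5, 4.1]
gripper_width: 17.4
grip_force: 30.0
```

```bash
python3 -m inch '[[1,0.0124,-0.0009,0,0,0,0],[1,0.0121,-0.0028,0,0,0,0],[1,0.0115,-0.0045,0,0,0,0],[1,0.0107,-0.0062,0,0,0,0],[1,0.0097,-0.0078,0,0,0,0],[1,0.0084,-0.0091,0,0,0,0]]' | tail -c 230
python3 -m inch '[[1,0.007,-0.0102,0,0,0,0],[1,0.0053,-0.0112,0,0,0,0],[1,0.0036,-0.0117,0,0,0,0],[1,0.0018,-0.0124,0,0,0,0],[1,0,0,0,0,0,0],[1,0,0,0,0,0,0],[1,0,0,0,0,0,0]]' | tail -c 230
python3 - <<'E'
from h import *
print(mr(get_obs()["position"]))
E
```

```text
t: 45.33
position: [540.7, 253.8, 120.6]
tool_rot: [-0.029, 1.0, 0.001, 0.002]
ft_force: [1.7, 6.8, 2.8]
gripper_width: 17.4
grip_force: 30.0
t: 45.92
position: [525.8, 217.7, 120.3]
tool_rot: [-0.029, 1.0, -0.0, -0.002]
ft_force: [-8.1, 0.6, 10.1]
gripper_width: 17.5
grip_force: 30.0
[18.60050761  5.12850274]
```

```bash
python3 -m inch '[[1,0,-0.003,0,0,0,0],[1,0,-0.003,0,0,0,0],[1,0,0,0,0,0,0],[1,0,0,0,0,0,0]]' | tail -c 230
```

```text
t: 46.25
position: [525.9, 215.6, 120.3]
tool_rot: [-0.029, 1.0, 0.002, -0.002]
ft_force: [-7.8, 8.1, 8.7]
gripper_width: 17.7
grip_force: 30.0
```

```bash
python3 -m inch '[[0.55,0,0.003,0,0,0,0],[0.55,0,0,0,0,0,0],[0.55,0,0,0,0,0,0],[0.55,0,0,0,0,0,0],[0.55,0,0,-0.03,0,0,0],[0.55,0,0,-0.045,0,0,0],[0.55,0,0,-0.045,0,0,0],[0.55,0,0,-0.045,0,0,0],[0.5,0,0,0,0,0,0],[0.5,0,0,0,0,0,0],[0.5,0,0,0,0,0,0]]' | tail -c 30
python3 - <<'E'
from h import *
im=capture("wrist");cv2.imwrite("pics/w16.png",im)
go(RT(-202,0,225),5.5,0,True)
print(np.round(get_obs()["joint_pos"],2))
E
```

```text
r_width: 46.0
grip_force: 0.0
t 47.22 p [527.8 214.4 241.7] x [-0.998 -0.057  0.004] y [-0.057  0.998 -0.002] z [-0.004 -0.002 -1.   ] w 46.3 g 0.0 F [-0.4 -0.5 -0.1]
TURN units [-4.000e-02 -1.000e-02  1.276e+01]
SHIFT units [-0.5513 -0.2109  0.0222] rows>= 10.7
[ 0.19  0.28  1.45 -0.    1.42 -1.44]
```

View pics/w16.png

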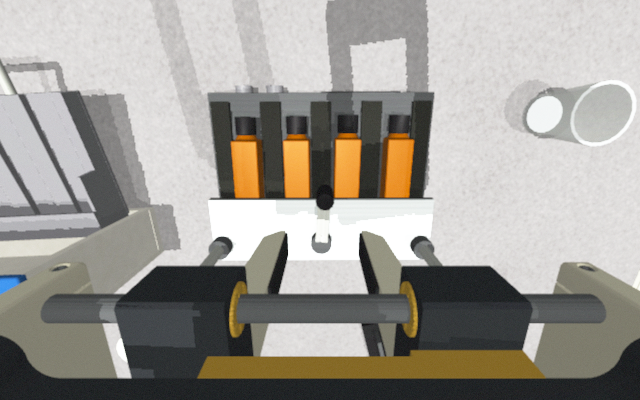

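The lever points at the robot side: knob (325,198), pivot (321,243). Now the bin.

```bash
python3 -m inch '[[0.68,0,0,0,0,0,1],[0.68,0,0,0,0,0,1],[0.68,0,0,0,0,0,1],[0.68,0,0,0,0,0,1],[0.68,0,0,0,0,0,1],[0.68,0,0,0,0,0,1],[0.68,0,0,0,0,0,1],[0.68,0,0,0,0,0,1],[0.68,0,0,0,0,0,1],[0.68,0,0,0,0,0,1],[0.68,0,0,0,0,0,1],[0.68,0,0,0,0,0,1]]' | tail -c 30
python3 -m inch '[[0.68,0,0,0,0,0,0.76],[0.68,-0.0501,-0.0192,0,0,0,0],[0.68,-0.0501,-0.0192,0,0,0,0],[0.68,-0.0501,-0.0192,0,0,0,0],[0.68,-0.0501,-0.0192,0,0,0,0],[0.68,-0.0501,-0.0192,0,0,0,0],[0.68,-0.0501,-0.0192,0,0,0,0],[0.68,-0.0501,-0.0192,0,0,0,0],[0.68,-0.0501,-0.0192,0,0,0,0],[0.68,-0.0501,-0.0192,0,0,0,0],[0.68,0,0,0,0,0,0],[0.68,0,0,0,0,0,0]]' | tail -c 30
python3 - <<'E'
from h import *
im=capture("wrist");cv2.imwrite("pics/w17.png",im)
for c in ["wrist","top"]:
  if c=="top": capture(c)
  for q in place_of(c,"bin_handle")[:2]: print(c,q["xy"],q["score"],rk(atz(c,q["xy"],70)).round(1))
go(RT(-203,0,130),5.5,0,True)
E
```

```text
r_width: 29.9
grip_force: 0.0
r_width: 29.8
grip_force: 0.0
wrist [0.4717, 0.5927] 0.94 [-200.4    2.2   70. ]
top [0.6186, 0.6685] 0.92 [-202.9   -4.3   70. ]
t 49.42 p [ 432.2 -132.9  243.2] x [-0.098  0.995 -0.   ] y [ 0.995  0.098 -0.002] z [-0.002 -0.    -1.   ] w 29.6 g 0.0 F [-0.4 -0.3  0.1]
TURN units [-0.02  0.    0.02]
SHIFT units [-0.1027 -0.0411  0.1509] rows>= 3.4
```

```bash
python3 -m inch '[[0.68,-0.0342,-0.0137,0.03,0,0,0],[0.68,-0.0342,-0.0137,0.03,0,0,0],[0.68,-0.0342,-0.0137,0.03,0,0,0],[0.68,0,0,0.03,0,0,0],[0.68,0,0,0.03,0,0,0],[0.68,0,0,0,0,0,0],[0.68,0,0,0,0,0,0],[0.68,0,0,0,0,0,0]]' | tail -c 30
python3 - <<'E'
from h import *
go(RT(-203,0,56),5.5,0,True)
E
```

```text
r_width: 29.8
grip_force: 0.0
t 50.08 p [ 409.9 -213.5  132.5] x [-0.099  0.995 -0.002] y [ 0.995  0.099 -0.   ] z [-0.    -0.002 -1.   ] w 29.8 g 0.0 F [ 0.7 -0.8  0.1]
TURN units [-0.    0.02  0.03]
SHIFT units [ 0.0015 -0.0012  0.102 ] rows>= 1.9
```

```bash
python3 -m inch '[[0.68,0.0015,-0.0012,0.02,0,0,0],[0.68,0,0,0.02,0,0,0],[0.68,0,0,0.02,0,0,0],[0.68,0,0,0.02,0,0,0],[0.68,0,0,0.02,0,0,0],[0.68,0,0,0,0,0,0],[0.68,0,0,0,0,0,0],[1,0,0,0,0,0,0],[1,0,0,0,0,0,0],[1,0,0,0,0,0,0],[1,0,0,0,0,0,0]]' | tail -c 230
python3 - <<'E'
from h import *
p=get_obs()["position"];print(rk(p))
th=np.linspace(1.4,0,25)
d=np.diff(np.c_[-205*np.sin(th),205*np.cos(th)],axis=0)/750
print((d*[1,-1]).round(4).tolist())
E
```

```text
t: 51.0
position: [410.6, -213.5, 57.7]
tool_rot: [0.673, 0.74, 0.001, 0.003]
ft_force: [6.3, 2.2, -2.5]
gripper_width: 9.1
grip_force: 30.1
[-201.40261338   -1.22509829   57.73778647]
[[0.0032, -0.0156], [0.0041, -0.0154], [0.005, -0.0151], [0.0058, -0.0148], [0.0067, -0.0145], [0.0075, -0.0141], [0.0083, -0.0136], [0.0091, -0.0131], [0.0099, -0.0125], [0.0106, -0.0119], [0.0112, -0.0113], [0.0119, -0.0106], [0.0125, -0.0099], [0.013, -0.0092], [0.0136, -0.0084], [0.014, -0.0076], [0.0144, -0.0068], [0.0148, -0.0059], [0.0151, -0.005], [0.0154, -0.0041], [0.0156, -0.0032], [0.0158, -0.0023], [0.0159, -0.0014], [0.0159, -0.0005]]
```

```bash
python3 -m inch '[[1,0,0.0032,-0.0156,0,0,0],[1,0,0.0041,-0.0154,0,0,0],[1,0,0.005,-0.0151,0,0,0],[1,0,0.0058,-0.0148,0,0,0],[1,0,0.0067,-0.0145,0,0,0],[1,0,0.0075,-0.0141,0,0,0]]' | tail -c 230
python3 -m inch '[[1,0,0.0083,-0.0136,0,0,0],[1,0,0.0091,-0.0131,0,0,0],[1,0,0.0099,-0.0125,0,0,0],[1,0,0.0106,-0.0119,0,0,0],[1,0,0.0112,-0.0113,0,0,0],[1,0,0.0119,-0.0106,0,0,0]]' | tail -c 230
```

```text
t: 51.5
position: [433.1, -211.0, 124.4]
tool_rot: [0.672, 0.74, -0.001, 0.001]
ft_force: [4.3, -1.1, -5.9]
gripper_width: 9.1
grip_force: 30.0
t: 52.0
position: [474.8, -206.5, 179.1]
tool_rot: [0.672, 0.741, -0.003, -0.002]
ft_force: [-11.3, -1.9, 5.7]
gripper_width: 9.1
grip_force: 30.0
```

```bash
python3 -m inch '[[1,0,0.0125,-0.0099,0,0,0],[1,0,0.013,-0.0092,0,0,0],[1,0,0.0136,-0.0084,0,0,0],[1,0,0.014,-0.0076,0,0,0],[1,0,0.0144,-0.0068,0,0,0],[1,0,0.0148,-0.0059,0,0,0]]' | tail -c 230
python3 -m inch '[[1,0,0.0151,-0.005,0,0,0],[1,0,0.0154,-0.0041,0,0,0],[1,0,0.0156,-0.0032,0,0,0],[1,0,0.0158,-0.0023,0,0,0],[1,0,0.0159,-0.0014,0,0,0],[1,0,0.0159,-0.0005,0,0,0],[1,0,0,0,0,0,0],[1,0,0,0,0,0,0]]' | tail -c 230
```

```text
t: 52.5
position: [537.4, -199.9, 217.0]
tool_rot: [0.672, 0.741, -0.002, -0.001]
ft_force: [-9.0, 3.2, 13.9]
gripper_width: 9.0
grip_force: 30.1
t: 53.17
position: [609.5, -192.3, 229.1]
tool_rot: [0.672, 0.741, -0.0, 0.001]
ft_force: [-3.2, 4.3, 10.3]
gripper_width: 8.7
grip_force: 30.1
```

```bash
python3 -m inch '[[1,0,0.003,0,0,0,0],[1,0,0.003,0,0,0,0],[1,0,0,0,0,0,0],[1,0,0,0,0,0,0]]' | tail -c 230
```

```text
t: 53.5
position: [609.6, -192.5, 229.0]
tool_rot: [0.672, 0.74, -0.003, -0.002]
ft_force: [-15.9, 3.0, 15.3]
gripper_width: 9.4
grip_force: 30.0
```

```bash
python3 -m inch '[[0.55,0,0,0,0,0,0],[0.55,0,0,0,0,0,0],[0.55,0,-0.003,0,0,0,0],[0.55,0,0,0,0,0,0],[0.55,0,0,-0.03,0,0,0],[0.55,0,0,-0.045,0,0,0],[0.55,0,0,-0.045,0,0,0],[0.55,0,-0.04,0,0,0,0],[0.55,0,-0.04,0,0,0,0],[0.55,0,-0.04,0,0,0,0],[0.55,0,-0.04,0,0,0,0],[0.55,0,0,0,0,0,0]]' | tail -c 230
python3 - <<'E'
from h import *
a=capture("top");b=capture("side")
cv2.imwrite("pics/fin.png",np.hstack([cv2.resize(a[110:290,120:520],None,fx=1,fy=1),b[80:260,220:440]]))
for n,z in [("bin_handle",240),("jar",0),("beaker",0),("slide_box",0)]:
  for c in ["top","side"]:
    print(n,c,[atz(c,q["xy"],z).round().tolist() for q in place_of(c,n)[:1]])
print(len(outline_of("top","bottle1")))
E
```

```text
t: 54.5
position: [487.9, -204.5, 316.9]
tool_rot: [0.673, 0.74, -0.002, -0.001]
ft_force: [1.6, -0.3, 1.0]
gripper_width: 42.0
grip_force: 0.0
bin_handle top [[611.0, -203.0, 240.0]]
bin_handle side [[608.0, -189.0, 240.0]]
jar top [[786.0, -42.0, 0.0]]
jar side [[794.0, -54.0, 0.0]]
beaker top [[427.0, 517.0, 0.0]]
beaker side [[537.0, 342.0, 0.0]]
slide_box top [[548.0, -555.0, 0.0]]
slide_box side [[556.0, -553.0, 0.0]]
4
```

View pics/fin.png

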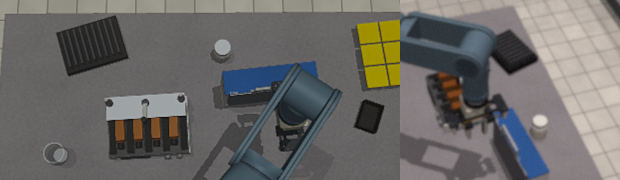

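The final views show four bottles under the lowered plate, the lever pointing at the robot side, the bin upright and the bystanders unmoved.

```bash
python3 -c "
from bench import *
print(job_done())"
```

```text
the job is handed in; nothing more can be done
None
```

I laid all four bottles in their mixer lanes, lowered the plate onto them, locked the lever, and pushed the bin back upright. The jar, beaker and slide box look unmoved, and I handed the job in at about 55 s; the verdict was not shown to me.

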